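Lock the portafilter into the coffee machine

ROBOT

A 6-joint arm with a two-finger parallel gripper is mounted at the origin on the work surface. World frame = base frame: x ahead of the robot, y to its left, z up, the work surface at z = 0. Lengths are in m, angles in rad, forces in N, time in s.
With the tool pointing down it reaches from about 0.375 to 0.9 m from the base axis. Payload 3.1 kg.
Tool frame: the origin (TCP) lies midway between the tips of the shut fingers; the grasp point (between the pads) lies 19 mm behind it; z points along the fingers, y is the direction in which the jaws open and shut (so a half turn about z gives the same grasp; the last joint's range is limited). The gripper opens to 87 mm and grips with 3 to 60 N. Pads are 19 mm wide; open, the fingers measure 117 mm over their backs; the gripper's body (75 mm by 190 mm) begins 51 mm behind the grasp point.
Start: joints at [-1.363, 0.527, 1.433, -0, 1.181, -0.178], TCP at [0.235, -0.579, 0.223] pointing down, gripper open.
Joint ranges: [-3.08, 3.08], [-0.75, 2.2], [0.22, 2.44], [-1.43, 4.57], [0, 2.65], [-2.85, 2.85]. Speed limits (rad/s): [2.79, 2.79, 3.14, 3.14, 3.14, 3.14].

INTERFACE

Orientations are given as a unit quaternion [x, y, z, w].
In Python, from rig import robot gives the robot as it stands.
- The arm moves only by the tool move_arm, never from a script. Its argument "rows" is one flat list of numbers, 7 for each row, row after row: the shift along the world's x, y, z in mm, then the turn, a rotation vector about the world's x, y, z in rad, then the closure, from 0 (fully open) to 1 (shut). A call has 1 to 12 rows; each row shifts and turns the commanded pose from where the row before left it; what a row does not reach is not made up. A row lasts 1/10 s, in which the tool goes at most 50 mm and 8.59 degrees, less where a joint would pass 70% of its speed; a pose out of reach is approached as far as the arm can. A call with a gripper value outside its range is refused whole. The fingers move at their own pace and stop on an object; "grip_force" is the grip in N (left out, the last holds). Time passes only in rows, so rows that do not move let the fingers close. It gives the time, the measured TCP pose, the force and the opening at its end, in the units of the state.
- robot.get_obs(): the state, without advancing time (a new reading comes with each control period).
- robot.camera(name): name is "side" or "top" or "wrist"; returns a dict with "color" (384x512x3 uint8, red, green, blue), "z_map" (384x512 float32, m along the optical axis (not along the pixel's ray), 0 where there is no reading), "camera_matrix" (3x3 intrinsics, pixels), "R" (3x3) and "t" (3): a world point X has camera coordinates R X + t; the wrist camera has in their place "tool_from_camera" (4x4, takes a point from camera to tool coordinates, whose origin is the TCP and whose axes are the flange's). Camera axes: x right, y down, z forward; pixel columns grow to the right and rows downward; lengths in m; the calibration is good to about 2 mm. The wrist camera is an equidistant fisheye: a pixel r from the principal point sees the ray r / f radians off the axis. A picture is of the moment at which its call begins: read the wrist's pose just before it.
- robot.hand_in(): hands the job in, once; it reports no verdict.
Trained networks look in the newest picture that a camera, given by its name, has taken for a name from the list of things; names that differ only in an ending like _2 or _b are one class to them, and where a whole thing is asked for, a point or a joint stands for the part that bears it (a point fixed in the world has none). Each returns a list of dicts, best first, with "conf" (0 to 1); they miss things now and then, are a little off and sometimes report something else, mostly with a low value. They report only what shows in the picture. A call takes as long as a camera call. They do not tell look-alikes from the thing itself.
- robot.search_frame(camera, thing): "at" ([column, row] in pixels, amid what is visible of it).
- robot.spot_point(camera, thing): "at" ([column, row] in pixels: a listed point, or the origin of a listed thing).
The state is a dict: "time": time; "q": joint angles; "joint_velocities": joint speeds; "joint_torque": joint torques, N m; "position": TCP position; "tool_rot": TCP orientation; "ft_force": force on the tool from outside, world axes, zero at the start; "moment": the same for the moment, N m; "grip_width": finger opening in m.
Only numpy, scipy, OpenCV 4.12 (cv2) and the standard library are available. Lean on these libraries where they do the work, as an engineer would, in place of code of your own. Each camera call takes 0.05 s, during which the arm holds its last target.

TASK

Draw the portafilter out from under the cup stand, stand it upright in the middle of the round mat and let go. Then take it again by the handle, raise it into the coffee machine's mount with the handle pointing 45 degrees to the left of the machine's front, and turn the handle until it points straight out at the front and the lugs are locked, and leave it hanging there. Leave the cups, the jar and the mug where they stand.

Things in the scene. Friction and masses are not known exactly. Their poses are not given: they have to be found in the camera images.
- pf_head (a point): Loose steel portafilter, 0.24 to 0.42 kg. Point on the axis of its round head (upright cylinder 62 mm across, 54 mm tall, basket open on top), half-way up, 27 mm above the flat foot. z up, handle along this frame's -x. It stands stably; centre of mass about 15 mm from this axis towards the handle. It starts on the counter, handle hidden under the cup stand, head free in front.
- pf_rim (a point): Centre of the portafilter's rim, 27 mm above pf_head, same axes. Four lugs stick out of the head to radius 38 mm, 13.5 mm wide, 4 to 10 mm below the rim, at 45, 135, 225 and 315 degrees from x, so the head's sides facing +y and -y are free for fingers.
- pf_grip (a point): Centre of the portafilter's handle where it is best gripped: 120 mm from the head's axis, 25 mm above the foot; same axes as pf_head. The handle is a straight black bar along x, 21 mm wide (y), 22 mm high, from 57 to 165 mm out from the head's axis; a thinner neck (14 mm square) joins it to the head.
- stand: Fixed low wooden cup stand: board 130 (x) by 190 (y) mm, underside 48 mm and top 60 mm above the counter, on two side legs (160 mm free between them), open in front and behind. Origin on the counter under its centre; its front faces its own -x: draw the portafilter out that way, 125 mm or more, to clear it. Two cups stand on the board's rear half.
- mat_top (a point): Centre of the top of the fixed round black rubber mat, 130 mm across, 6 mm thick, on the counter.
- machine: Fixed steel coffee machine; black ribs on its group head mark the entry and the locked handle direction. Origin on the counter under the mount's axis; front to its -x, +y is its left for someone facing its front. Body 210 mm wide, 308 mm tall, begins 65 mm behind the axis; group head round the axis 107 mm across, 150 to 275 mm up; drip tray 39 mm high, to 85 mm before the axis.
- mount (a point): On the mount's axis at its ring's lower face, 150 mm above the counter; axes of the machine. The flange is 6 mm thick, inner radius 34.5 mm, bore above it radius 41 mm, with four slots (play about 5 degrees either way) that pass the lugs when the handle points along (-1, +1, 0) in these axes, 45 degrees left of the front. Keep the rim below this point until lined up.
- seat (a point): On the mount's axis at the flange's top, 156 mm above the counter, machine axes: the lugs lie here when the foot is 112 mm above the counter. Raise the foot 5 to 6 mm above that (9 mm at most, against a sprung gasket, 1 to 4 N), turn 45 degrees anticlockwise seen from above, over 2.5 mm ridges, until the handle points to -x (stop just past it), then lower: lugs sink behind the ridges.
- cup_a: Small white cup with a handle, 60 mm across, 55 mm tall, on the stand. Leave it. Origin under its centre.
- cup_b: Small white cup without handle, 60 mm across, 55 mm tall, on the stand. Leave it. Origin under its centre.
- sugar_jar: Glass jar with steel cap, 72 mm across, 100 mm tall, on the counter. Leave it. Origin under its centre.
- mug: White mug, 80 mm across, 90 mm tall, on the counter. Leave it. Origin under its centre.
Mind the look-alikes: they are no part of the job. Of the things that look like the part that bears pf_head, the middle-sized one is meant.

How it is judged:
On the way:
1. the portafilter stands upright in the middle of the mat, let go (horizontal distance between pf_head and mat_top below 0.035 m and z of pf_head in the frame of mat_top below 0.032 m and angle between portafilter's own z axis and vertical below 0.12 rad and linear speed of portafilter below 0.03 m/s and contact force between the fingers and portafilter below 0.1 N), for 0.2 s.
At the end, for the whole second after the job is handed in: The portafilter hangs in the mount, let go, at rest, tilted under 0.1 rad: head axis within 6 mm of the mount axis, lugs down on the flange (pf_head 9.2 to 14.5 mm below mount; 11 as built), handle straight out at the front (pf_grip within 18 mm of the machine's centre plane) (horizontal distance between pf_head and mount below 0.006 m and z of pf_head in the frame of mount between -0.0145 and -0.0092 m and y of pf_grip in the frame of mount between -0.018 and 0.018 m and x of pf_grip in the frame of mount below -0.1 m and angle between portafilter's own z axis and vertical below 0.1 rad and linear speed of portafilter below 0.02 m/s and contact force between the fingers and portafilter below 0.1 N); the robot touches nothing.
It fails at once if the cup with a handle pushed away (more than 30 mm) or knocked over (distance of cup_a from where it was at the start of the episode above 0.03 m or angle between cup_a's own z axis and vertical above 0.5 rad).
It fails at once if the cup without handle pushed away (more than 30 mm) or knocked over (distance of cup_b from where it was at the start of the episode above 0.03 m or angle between cup_b's own z axis and vertical above 0.5 rad).
It fails at once if the jar pushed away (more than 30 mm) or knocked over (distance of sugar_jar from where it was at the start of the episode above 0.03 m or angle between sugar_jar's own z axis and vertical above 0.5 rad).
It fails at once if the mug pushed away (more than 30 mm) or knocked over (distance of mug from where it was at the start of the episode above 0.03 m or angle between mug's own z axis and vertical above 0.5 rad).
It also fails if it takes over 59 s, if anything falls off the work surface, if the arm or the gripper's body presses on something with over 40 N, if the wrist force passes 120 N, or if a joint passes its speed limit or range.

## Working session

There is one attempt and no reset: what is moved stays moved. The work goes in short steps, Python scripts to look and compute and a tool call to move; the robot and the scene stay as the last step left them, time stands still between calls to the robot, and variables do not carry over. Pictures are saved under pics/ and viewed, and the job is handed in when it is done.

Besides the shell and the picture viewer there is one more tool, called after "Call:" as name(argument=value, ...), one argument or row to a line, values as JSON. move_arm: Moves the arm, as the interface text tells. Its arguments: {"type":"object","properties":{"rows":{"type":"array","items":{"type":"number"}},"grip_force":{"type":"number"}},"required":["rows"]}

```bash
ls; mkdir -p pics; cat > h.py <<'E'
import numpy as np, cv2
from rig import robot
def cam(n):
    return robot.camera(n)
def save(im,name,scale=1.5):
    im=cv2.cvtColor(im,cv2.COLOR_RGB2BGR)
    cv2.imwrite('pics/'+name,cv2.resize(im,None,fx=scale,fy=scale,interpolation=cv2.INTER_CUBIC))
def world(c,u,v,z=None):
    K=c['camera_matrix'];d=np.array([(u-K[0,2])/K[0,0],(v-K[1,2])/K[1,1],1.])
    R=np.array(c['R']);t=np.array(c['t'])
    o=-R.T@t; r=R.T@d
    if z is not None: return o+r*(z-o[2])/r[2]
    zz=c['z_map'][int(round(v)),int(round(u))]
    return o+r*zz
def proj(c,X):
    p=c['R']@np.array(X)+c['t'];K=c['camera_matrix'];p=K@p;return p[:2]/p[2]
E
python3 - <<'E'
from h import *
import pickle
print(robot.get_obs())
for n in ['top','side','wrist']:
    c=cam(n); save(c['color'],n+'0.png'); pickle.dump(c,open(n+'0.pkl','wb'))
    print(n,c['camera_matrix'].tolist() , [np.round(c[k],4).tolist() for k in c if k in('R','t','tool_from_camera')])
    for th in ['pf_head','pf_rim','stand','mat_top','machine','mount','seat','sugar_jar','mug','cup_a','pf_grip']:
        for f in ('spot_point',):
            r=getattr(robot,f)(n,th)
            print(' ',th,[(np.round(x['at'],1).tolist(),round(x['conf'],2)) for x in r][:4])
E
```

```text
pics
{'time': 0.0, 'q': array([-1.36350991e+00,  5.28479189e-01,  1.43391190e+00,  1.19311386e-05,
        1.18138676e+00, -1.78497525e-01]), 'joint_velocities': array([-0.00040881,  0.00065774, -0.00039864,  0.00307592,  0.00165415,
        0.0018333 ]), 'joint_torque': array([ 9.01860421e-04, -4.40040350e+01, -1.76589060e+01,  6.33337093e-02,
        5.82813146e-02, -1.78158416e-04]), 'position': array([ 0.23505641, -0.57831967,  0.22156058]), 'tool_rot': array([ 9.81453804e-01,  1.91695688e-01, -1.02109224e-05, -1.09256549e-03]), 'ft_force': array([ 0.44115205, -0.28355195,  0.3502208 ]), 'moment': array([-3.17931892e-03,  3.35852344e-02,  9.28978610e-05]), 'grip_width': 0.08688597801267876}
top [[430.36390386313246, 0.0, 257.1048169020504], [0.0, 430.36390386313246, 190.8645156685511], [0.0, 0.0, 1.0]] [[[-0.0243, -0.9997, 0.007], [-0.9891, 0.0231, -0.1454], [0.1452, -0.0105, -0.9893]], [0.2152, 0.5818, 1.4529]]
  pf_head [([137.3, 242.4], 0.67), ([240.9, 198.9], 0.57), ([293.4, 245.9], 0.57), ([372.8, 190.1], 0.18)]
  pf_rim [([133.3, 236.2], 0.96), ([245.5, 201.7], 0.77), ([299
[... 856 characters left out ...]

  stand [([275.9, 260.1], 0.95)]
  mat_top [([266.8, 189.6], 0.73)]
  machine [([265.2, 146.8], 0.72)]
  mount [([266.1, 109.8], 0.85)]
  seat [([265.8, 106.6], 0.94)]
  sugar_jar []
  mug [([208.0, 183.1], 0.81)]
  cup_a [([291.7, 249.5], 0.9), ([263.1, 253.7], 0.86)]
  pf_grip [([336.8, 198.9], 0.8), ([248.2, 360.1], 0.75)]
wrist [[297.3186396354542, 0.0, 261.496327989808], [0.0, 297.3186396354542, 187.88734383358414], [0.0, 0.0, 1.0]] [[[0.0003, -0.9683, -0.2499, 0.0674], [1.0, 0.0005, -0.0008, -0.0], [0.0009, -0.2499, 0.9683, -0.1617], [0.0, 0.0, 0.0, 1.0]]]
  pf_head []
  pf_rim []
  stand []
  mat_top []
  machine []
  mount []
  seat []
  sugar_jar []
  mug []
  cup_a []
  pf_grip []
```

View pics/top0.png

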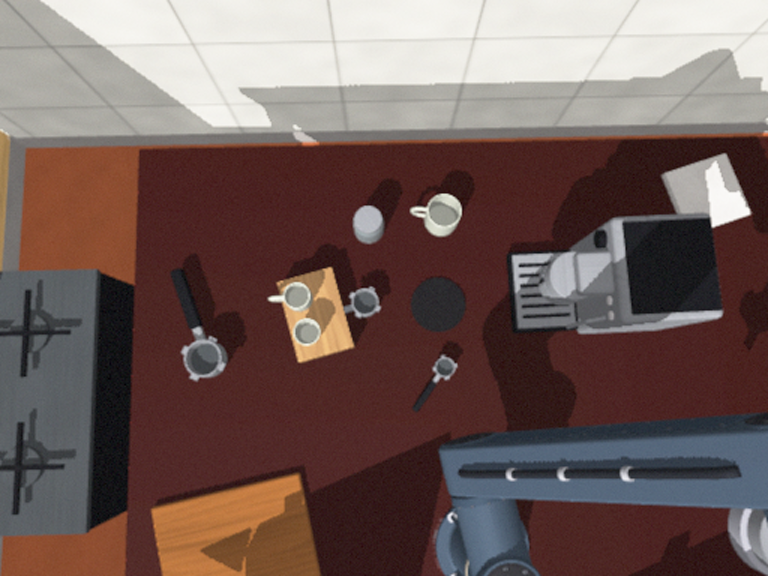

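View pics/side0.png

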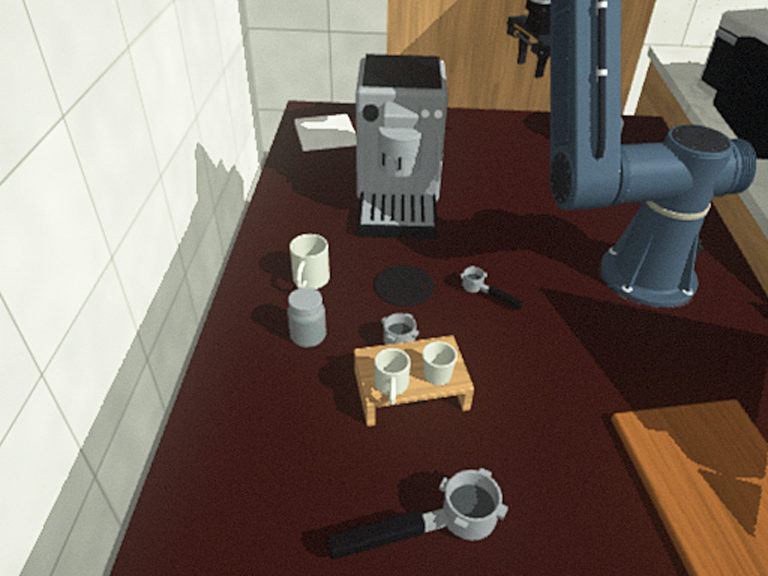

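View pics/wrist0.png

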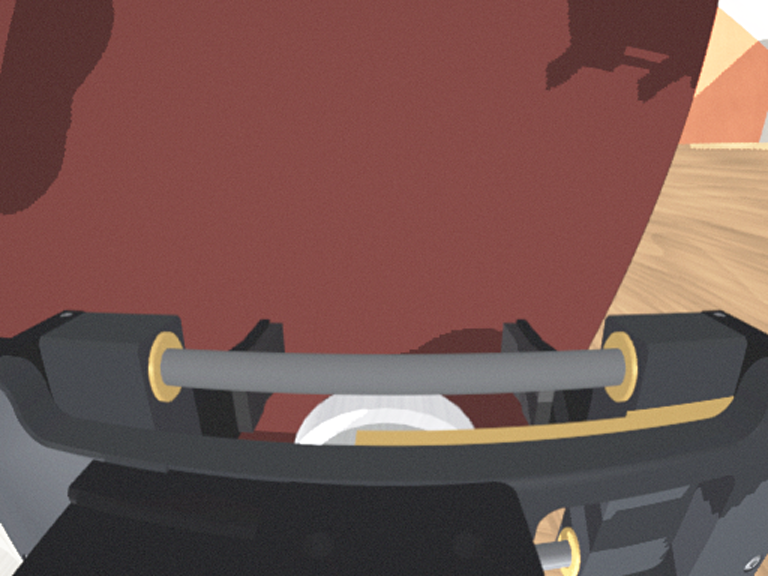

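Top picture (768-wide): the candidates that look like the portafilter are the large one at (203,357), the one under the stand at (364,302) and the small one at (445,368). The middle-sized one at (364,302) fits the description. Next I'll measure everything and check a close crop.

```bash
python3 - <<'E'
from h import *
import pickle
T=pickle.load(open('top0.pkl','rb'));S=pickle.load(open('side0.pkl','rb'))
def crop(c,x0,y0,x1,y1,n,s):
    save(c['color'][y0:y1,x0:x1],n,s)
crop(T,170,160,330,290,'topcrop.png',5)
crop(S,220,100,360,310,'sidecrop.png',2.8)
f=lambda a:np.round(a,4).tolist()
for nm,(u,v),z in [('rim big',(135,238),.05),('rim mid',(243,201),.054),('rim small',(297,244.5),.03),('mat',(292,202.3),.006),('jar',(245.5,148.5),.1),('mug',(295,143),.09),('mount',(375,190),.15)]:
    print('T',nm,f(world(T,u,v,z)),f(world(T,u,v)))
for nm,(u,v),z in [('rim mid',(266.4,217),.054),('rim big',(311.4,331),.054),('rim small',(314.4,183),.03),('mat',(266.8,189.6),.006),('mount',(266.1,109.8),.15),('stand',(275.9,260),0)]:
    print('S',nm,f(world(S,u,v,z)),f(world(S,u,v)))
E
```

```text
T rim big [0.4337, 0.6194, 0.05] [0.4337, 0.6198, 0.0488]
T rim mid [0.551, 0.2507, 0.054] [0.5534, 0.2511, 0.0347]
T rim small [0.3989, 0.0685, 0.03] [0.399, 0.0678, 0.0229]
T mat [0.5482, 0.0782, 0.006] [0.548, 0.0784, 0.008]
T jar [0.724, 0.2376, 0.1] [0.7247, 0.2377, 0.0974]
T mug [0.742, 0.0683, 0.09] [0.7642, 0.0594, 0.0046]
T mount [0.5649, -0.1779, 0.15] [0.552, -0.1519, 0.2403]
S rim mid [0.5502, 0.2559, 0.054] [0.5502, 0.2333, 0.0313]
S rim big [0.4368, 0.6089, 0.054] [0.4353, 0.6024, 0.0429]
S rim small [0.3999, 0.0662, 0.03] [0.3987, 0.0578, 0.0229]
S mat [0.5531, 0.0827, 0.006] [0.5531, 0.0813, 0.0047]
S mount [0.5693, -0.174, 0.15] [0.5685, -0.1194, 0.1826]
S stand [0.5182, 0.3674, 0.0] [0.5203, 0.4138, 0.0571]
```

View pics/topcrop.png

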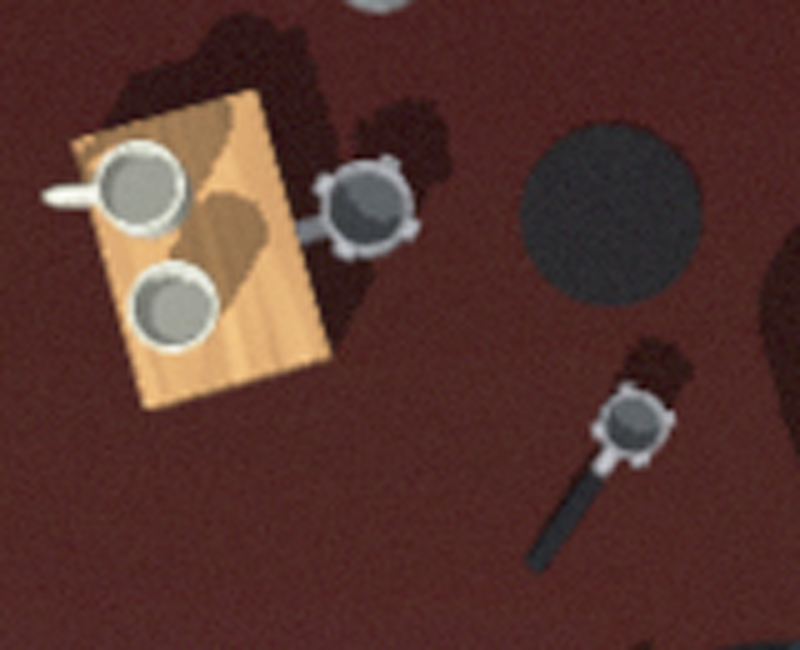

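View pics/sidecrop.png

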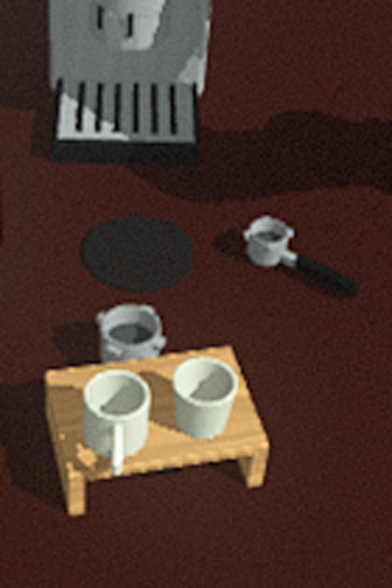

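```bash
python3 - <<'E'
from h import *
import pickle
T=pickle.load(open('top0.pkl','rb'));S=pickle.load(open('side0.pkl','rb'))
def crop(c,x0,y0,x1,y1,n,s):
    save(c['color'][y0:y1,x0:x1],n,s)
crop(T,330,120,490,240,'topm.png',5)
crop(S,225,25,305,165,'sidem.png',4.2)
f=lambda a:np.round(a,4).tolist()
def cloud(c):
    v,u=np.mgrid[0:384,0:512];K=c['camera_matrix'];z=c['z_map']
    d=np.stack([(u-K[0,2])/K[0,0]*z,(v-K[1,2])/K[1,1]*z,z],-1)
    P=(d-np.array(c['t']))@np.array(c['R']); P[z==0]=np.nan; return P
PT=cloud(T);PS=cloud(S)
for n,P in(('T',PT),('S',PS)):
    m=(P[...,0]>.4)&(P[...,0]<.75)&(P[...,1]<-.02)&(P[...,1]>-.6)&(P[...,2]>.02)&(P[...,2]<.35)
    Q=P[m]
    h,e=np.histogram(Q[:,2],bins=np.arange(.0,.35,.01)); print(n,len(Q),dict(zip(np.round(e[:-1],2).tolist(),h.tolist())))
# counter height
for P in(PT,PS): 
    m=(P[...,0]>.3)&(P[...,0]<.5)&(P[...,1]>.15)&(P[...,1]<.3);print(np.nanmedian(P[m],0))
# machine top rect
m=(PT[...,2]>.295)&(PT[...,2]<.32)&(PT[...,0]>.4)&(PT[...,0]<.72)&(PT[...,1]<-.15)
r=cv2.minAreaRect(PT[m][:,:2].astype(np.float32));print('top',r,np.median(PT[m][:,2]))
# tray
for n,P in(('T',PT),('S',PS)):
    m=(P[...,2]>.03)&(P[...,2]<.046)&(P[...,0]>.4)&(P[...,0]<.72)&(P[...,1]<-.05)&(P[...,1]>-.3)
    r=cv2.minAreaRect(P[m][:,:2].astype(np.float32));print('tray',n,r)
    # group cap
    m=(P[...,2]>.262)&(P[...,2]<.285)&(P[...,0]>.4)&(P[...,0]<.72)&(P[...,1]<-.1)&(P[...,1]>-.24)
    print(n,m.sum(),cv2.minEnclosingCircle(P[m][:,:2].astype(np.float32)))
# side-seen group cylinder
m=(PS[...,2]>.155)&(PS[...,2]<.265)&(PS[...,0]>.45)&(PS[...,0]<.7)&(PS[...,1]<-.08)&(PS[...,1]>-.225)
Q=PS[m];np.save('grp.npy',Q);print('grp',len(Q),Q.min(0),Q.max(0))
from scipy.optimize import least_squares
g=least_squares(lambda p:np.hypot(Q[:,0]-p[0],Q[:,1]-p[1])-.0535,[.567,-.176],loss='soft_l1',f_scale=.002);print(g.x,np.std(g.fun))
m=(PT[...,2]>.155)&(PT[...,2]<.30)&(PT[...,0]>.45)&(PT[...,0]<.7)&(PT[...,1]<-.08)&(PT[...,1]>-.225)
Q=PT[m];print('Tgrp',len(Q),Q.min(0),Q.max(0))
# front face of body
m=(PS[...,2]>.08)&(PS[...,2]<.30)&(PS[...,0]>.45)&(PS[...,0]<.7)&(PS[...,1]<-.225)&(PS[...,1]>-.26)
Q=PS[m];A=np.c_[Q[:,0],np.ones(len(Q))];
w=np.ones(len(Q))
for _ in range(10):
    s=np.linalg.lstsq(A*w[:,None],Q[:,1]*w,rcond=None)[0];w=1/(1+(abs(Q[:,1]-A@s)/.002)**2)
print('front y=ax+b',s,'deg',np.degrees(np.arctan(s[0])))
# stand top
for n,P in(('T',PT),('S',PS)):
    m=(P[...,2]>.052)&(P[...,2]<.068)&(P[...,0]>.38)&(P[...,0]<.68)&(P[...,1]>.25)&(P[...,1]<.5)
    r=cv2.minAreaRect(P[m][:,:2].astype(np.float32));print('stand',n,r)
# pf
cx=170;cy=160
for u,v in [(324,183),(389,163),(410,228),(345,252)]:
    print('lug',f(world(T,cx+u/5-.4,cy+v/5-.4,.047)))
print('neck',f(world(T,cx+308/5,cy+231/5,.032)))
print('rim',f(world(T,cx+366/5-.4,cy+207/5-.4,.054)))
E
```

```text
T 9220 {0.0: 0, 0.01: 0, 0.02: 167, 0.03: 1243, 0.04: 298, 0.05: 32, 0.06: 28, 0.07: 36, 0.08: 39, 0.09: 37, 0.1: 32, 0.11: 50, 0.12: 35, 0.13: 50, 0.14: 47, 0.15: 66, 0.16: 65, 0.17: 83, 0.18: 70, 0.19: 84, 0.2: 94, 0.21: 79, 0.22: 85, 0.23: 105, 0.24: 494, 0.25: 134, 0.26: 196, 0.27: 656, 0.28: 161, 0.29: 824, 0.3: 3366, 0.31: 564, 0.32: 0, 0.33: 0}
S 6685 {0.0: 0, 0.01: 0, 0.02: 200, 0.03: 1229, 0.04: 202, 0.05: 128, 0.06: 121, 0.07: 128, 0.08: 79, 0.09: 71, 0.1: 62, 0.11: 66, 0.12: 62, 0.13: 75, 0.14: 82, 0.15: 136, 0.16: 145, 0.17: 143, 0.18: 152, 0.19: 165, 0.2: 164, 0.21: 160, 0.22: 154, 0.23: 167, 0.24: 323, 0.25: 178, 0.26: 203, 0.27: 372, 0.28: 188, 0.29: 402, 0.3: 1105, 0.31: 23, 0.32: 0, 0.33: 0}
[3.99551335e-01 2.25120122e-01 6.68371572e-05]
[ 3.84927843e-01  2.18226760e-01 -3.64717817e-04]
top ((0.5762925744056702, -0.3387034237384796), (0.20735880732536316, 0.19855570793151855), 1.7146565914154053) 0.3068768393316043
tray T ((0.5678848624229431, -0.1826484501361847), (0.201851487159729, 0.18626748025417328), 2.4548330307006836)
T 743 ((0.5811826586723328, -0.2393526732
[... 191 characters left out ...]
407), 0.0994875580072403)
grp 1130 [ 0.47484961 -0.22433985  0.15513209] [ 0.65707536 -0.11555494  0.26494284]
[ 0.56961601 -0.17895157] 0.017924330797833267
Tgrp 1352 [ 0.47832239 -0.22497521  0.1550537 ] [ 0.66068106 -0.12181329  0.28019706]
front y=ax+b [ 0.02662309 -0.25383955] deg 1.5250305937406736
stand T ((0.5343382954597473, 0.33769312500953674), (0.1906864494085312, 0.18738262355327606), 14.898297309875488)
stand S ((0.5315226912498474, 0.3398454189300537), (0.19018319249153137, 0.1927240937948227), 14.344889640808105)
lug [0.5692, 0.2802, 0.047]
lug [0.5821, 0.235, 0.047]
lug [0.5366, 0.2215, 0.047]
lug [0.521, 0.2665, 0.047]
neck [0.5364, 0.2911, 0.032]
rim [0.551, 0.2513, 0.054]
```

View pics/topm.png

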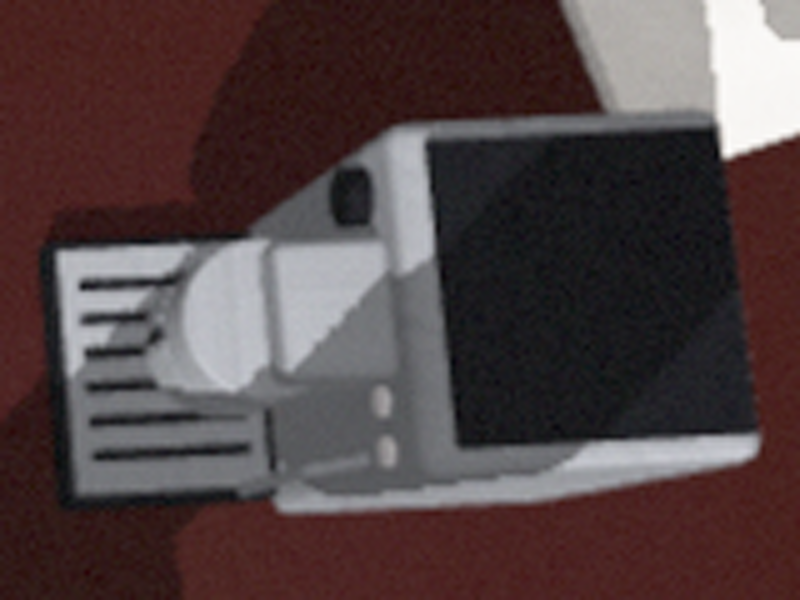

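View pics/sidem.png

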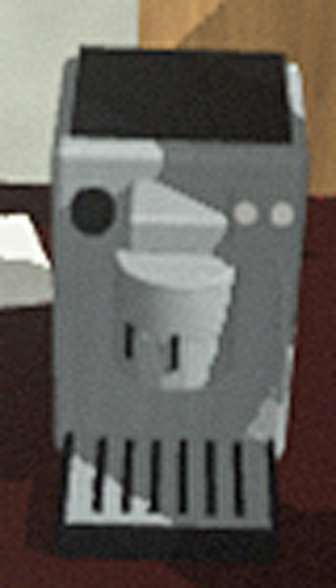

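```bash
python3 - <<'E'
from h import *
import pickle
from scipy.optimize import least_squares
T=pickle.load(open('top0.pkl','rb'));S=pickle.load(open('side0.pkl','rb'))
def cloud(c):
    v,u=np.mgrid[0:384,0:512];K=c['camera_matrix'];z=c['z_map']
    d=np.stack([(u-K[0,2])/K[0,0]*z,(v-K[1,2])/K[1,1]*z,z],-1)
    P=(d-np.array(c['t']))@np.array(c['R']); P[z==0]=np.nan; return P
for n,c in(('T',T),('S',S)):
    P=cloud(c)
    m=(P[...,2]>.155)&(P[...,2]<.235)&(P[...,0]>.45)&(P[...,0]<.7)&(P[...,1]<-.05)&(P[...,1]>-.24)
    Q=P[m]
    c0=np.array([.567,-.176]);
    for k in range(20):
        d=np.hypot(*(Q[:,:2]-c0).T); s=(abs(d-.0535)<.008)&(Q[:,1]>c0[1]-.01)
        g=least_squares(lambda p:np.hypot(Q[s,0]-p[0],Q[s,1]-p[1])-.0535,c0,loss='soft_l1',f_scale=.002);c0=g.x
    g2=least_squares(lambda p:np.hypot(Q[s,0]-p[0],Q[s,1]-p[1])-p[2],[*c0,.05],loss='soft_l1',f_scale=.002)
    print(n,'cyl',c0,s.sum(),np.std(g.fun),'free r',g2.x)
    for zz in np.arange(.155,.235,.02):
        k=s&(Q[:,2]>zz)&(Q[:,2]<zz+.02); print('   ',round(zz,3),k.sum(),np.round(least_squares(lambda p:np.hypot(Q[k,0]-p[0],Q[k,1]-p[1])-p[2],[*c0,.05],loss='soft_l1',f_scale=.002).x,4))
    # tray top rect
    m=(P[...,2]>.034)&(P[...,2]<.044)&(P[...,0]>.43)&(P[...,0]<.70)&(P[...,1]<-.05)&(P[...,1]>-.2)
    Q=P[m]; print('tray x',np.percentile(Q[:,0],[.5,99.5]),'ymax',np.percentile(Q[:,1],99.5))
    # body front
    m=(P[...,2]>.30)&(P[...,2]<.32)&(P[...,0]>.4)&(P[...,0]<.75)&(P[...,1]<-.15)&(P[...,1]>-.6)
    Q=P[m]; print('top x',np.percentile(Q[:,0],[.5,50,99.5]),'y',np.percentile(Q[:,1],[.5,99.5]))
for X in [(.568,-.179,.15),(.568,-.179,.112)]:
    print(proj(T,X),proj(S,X))
E
```

```text
T cyl [ 0.57511098 -0.17945994] 228 0.0011902191545029492 free r [ 0.57341077 -0.17614511  0.0502808 ]
    0.155 47 [ 0.5732 -0.1757  0.0501]
    0.175 63 [ 0.5739 -0.1761  0.0508]
    0.195 63 [ 0.5735 -0.1764  0.0502]
    0.215 55 [ 0.5727 -0.1758  0.0495]
tray x [0.47997207 0.66346168] ymax -0.09201101056439928
top x [0.48212214 0.57512098 0.67111037] y [-0.43101821 -0.24824246]
S cyl [ 0.5692949 -0.1770956] 612 0.002414231354773495 free r [ 0.56912539 -0.17240462  0.0495733 ]
    0.155 147 [ 0.5692 -0.1721  0.0497]
    0.175 157 [ 0.5693 -0.172   0.0499]
    0.195 155 [ 0.5691 -0.1723  0.0491]
    0.215 153 [ 0.5689 -0.1727  0.0492]
tray x [0.47828717 0.656656  ] ymax -0.08589837097811263
top x [0.48055509 0.57234832 0.66365327] y [-0.42929536 -0.24632564]
[375.28472154 189.03066865] [266.51079177 109.06460609]
[372.08916666 190.74590785] [266.13477899 118.40460744]
```

Call:
move_arm(
  rows=[-9,36,16,0,0,0,0,-9,36,16,0,0,0,0,-9,36,16,0,0,0,0,-9,36,15,0,0,0,0,-9,34,15,0,0,0,0,31,22,0,0,0,0.08,0,31,22,0,0,0,0.08,0,31,22,0,0,0,0.08,0,31,21,0,0,0,0.08,0,22,31,0,0,0,0.08,0,22,32,0,0,0,0.08,0],
  grip_force=30,
)

```text
time: 2.9
position: [0.3593, -0.2501, 0.3008]
tool_rot: [0.907, 0.421, 0.0, 0.0]
ft_force: [-0.1, 0.0, 0.2]
grip_width: 0.0872
```

Call:
move_arm(
  rows=[22,31,0,0,0,0.08,0,22,32,0,0,0,0.08,0,10,37,0,0,0,0.08,0,10,37,0,0,0,0.08,0,10,37,0,0,0,0.08,0,10,37,0,0,0,0.08,0,-3,38,0,0,0,0.08,0,-3,38,0,0,0,0.08,0,-3,39,0,0,0,0.08,0,-4,39,0,0,0,0.08,0],
)

```text
time: 3.9
position: [0.429, 0.1155, 0.3008]
tool_rot: [0.672, 0.741, 0.0, 0.0]
ft_force: [1.0, -0.5, -0.4]
grip_width: 0.0872
```

Call:
move_arm(
  rows=[25,27,-30,0,0,0.05,0,25,27,-30,0,0,0.05,0,25,27,-30,0,0,0.05,0,24,27,-30,0,0,0.05,0,24,27,-30,0,0,0,0,0,0,0,0,0,0,0],
)

```text
time: 4.5
position: [0.5523, 0.2511, 0.1446]
tool_rot: [0.595, 0.804, -0.002, -0.002]
ft_force: [-0.3, -1.3, -0.2]
grip_width: 0.0871
```

```bash
cat >> h.py <<'E'
from scipy.spatial.transform import Rotation as Ro
def wray(o,c,u,v):
    """wrist pixel -> world origin, dir"""
    K=c['camera_matrix'];x=u-K[0,2];y=v-K[1,2];r=np.hypot(x,y);th=r/K[0,0]
    d=np.array([np.sin(th)*x/max(r,1e-9),np.sin(th)*y/max(r,1e-9),np.cos(th)])
    M=np.array(c['tool_from_camera']);R=Ro.from_quat(o['tool_rot']).as_matrix()
    return R@M[:3,3]+o['position'],R@M[:3,:3]@d
def wworld(o,c,u,v,z):
    a,d=wray(o,c,u,v);return a+d*(z-a[2])/d[2]
def wproj(o,c,X):
    M=np.array(c['tool_from_camera']);R=Ro.from_quat(o['tool_rot']).as_matrix()
    p=M[:3,:3].T@(R.T@(np.array(X)-o['position'])-M[:3,3])
    th=np.arctan2(np.hypot(p[0],p[1]),p[2]);ph=np.arctan2(p[1],p[0]);K=c['camera_matrix']
    return np.array([K[0,2]+K[0,0]*th*np.cos(ph),K[1,2]+K[0,0]*th*np.sin(ph)])
E
python3 - <<'E'
from h import *
o=robot.get_obs();c=cam('wrist');save(c['color'],'w1.png')
print(o['position'],o['tool_rot'],o['q'])
for z in (.054,0): print(wproj(o,c,[.552,.251,z]))
t=cam('top');save(t['color'][150:260,200:330],'t1.png',5)
E
```

```text
[0.55233482 0.25112781 0.14455061] [ 0.5946349   0.80398908 -0.00229236 -0.00237524] [ 2.42371289e-01  6.00725779e-01  1.54686632e+00  8.73001150e-04
  1.00056174e+00 -5.52677286e-02]
[262.45517723 191.44483564]
[262.67941404 178.19523945]
```

View pics/w1.png

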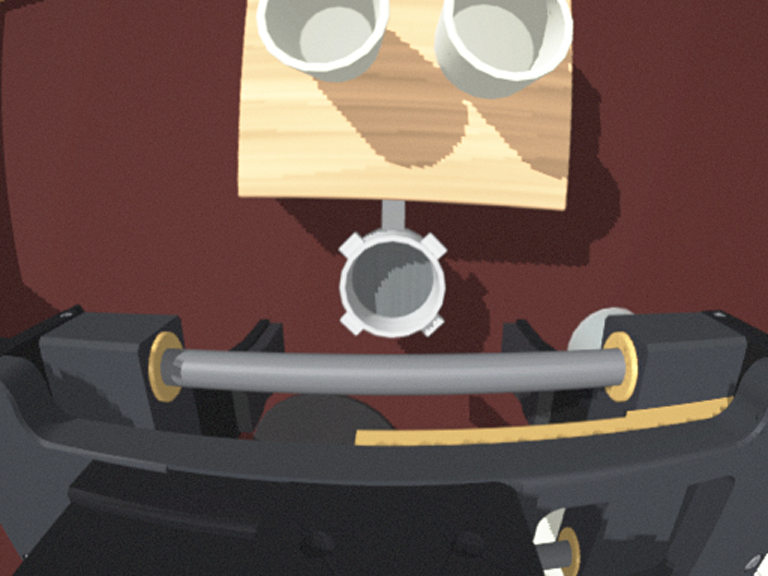

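View pics/t1.png

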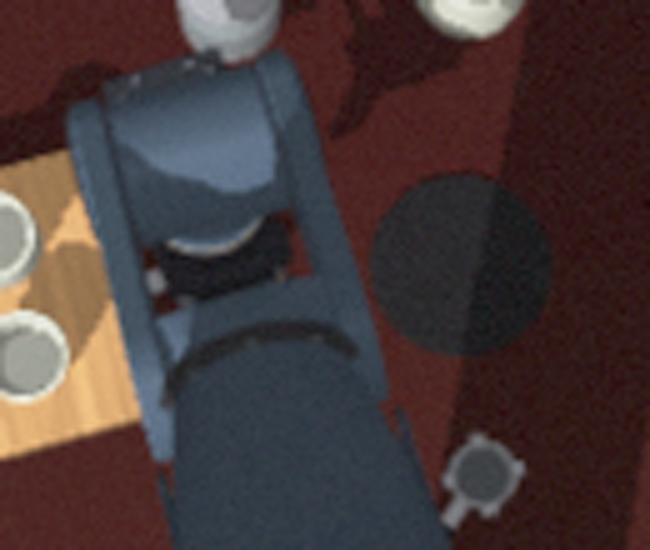

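```bash
python3 - <<'E'
from h import *
import cv2
o=robot.get_obs();c=cam('wrist')
print(o['position'],wworld(o,c,392/1.5-.2,285/1.5-.2,.054), wworld(o,c,392/1.5+.3,285/1.5+.8,.054))
E
```

```text
[0.55145089 0.24915155 0.14891852] [0.55016348 0.24898356 0.054     ] [0.55085994 0.2482312  0.054     ]
```

Call:
move_arm(
  rows=[0,0,-35,0,0,0,0,0,0,-35,0,0,0,0,0,0,-30,0,0,0,0,0,0,-20,0,0,0,0,0,0,-6,0,0,0,0,0,0,0,0,0,0,0],
)

```text
time: 5.25
position: [0.5524, 0.2483, 0.0258]
tool_rot: [0.596, 0.803, 0.0, 0.0]
ft_force: [-0.1, 0.8, 0.6]
grip_width: 0.0869
```

Call:
move_arm(
  rows=[0,0,-9,0,0,0,0,0,0,0,0,0,0,0.5,0,0,0,0,0,0,1,0,0,0,0,0,0,1,0,0,0,0,0,0,1,0,0,0,0,0,0,1,0,0,0,0,0,0,1],
  grip_force=35,
)

```text
time: 5.95
position: [0.5525, 0.2491, 0.0159]
tool_rot: [0.595, 0.803, 0.0, 0.0]
ft_force: [-0.6, -1.0, 3.0]
grip_width: 0.0609
```

Call:
move_arm(
  rows=[0,0,8,0,0,0,1,0,0,0,0,0,0,1,5,-15,0,0,0,0,1,9,-29,0,0,0,0,1,9,-29,0,0,0,0,1,9,-29,0,0,0,0,1,6,-21,2,0,0,0,1,-8,-10,4,0,0,0,1,-12,-13,0,0,0,0,1,-12,-13,0,0,0,0,1,-9,-10,0,0,0,0,1,0,0,0,0,0,0,1],
)

```text
time: 7.15
position: [0.5467, 0.0791, 0.0294]
tool_rot: [0.596, 0.803, -0.001, -0.001]
ft_force: [-1.4, 0.6, -2.7]
grip_width: 0.0614
```

```bash
python3 - <<'E'
from h import *
o=robot.get_obs();print(o['position'],o['grip_width'],o['ft_force'])
c=cam('side');save(c['color'][150:300,190:390],'s2.png',4)
c=cam('wrist');save(c['color'],'w2.png')
E
```

```text
[0.54665641 0.07909626 0.02938523] 0.06137853420820917 [-1.4286336   0.58436621 -2.68307801]
```

View pics/s2.png

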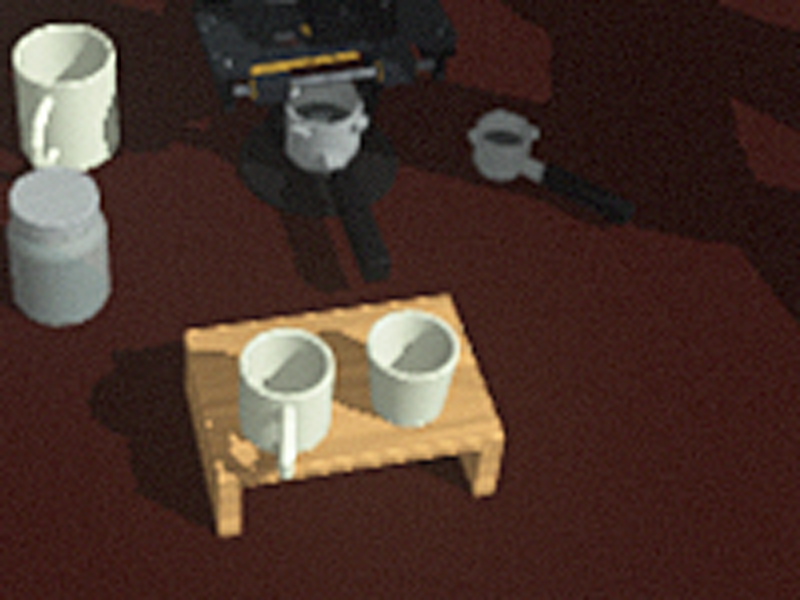

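View pics/w2.png

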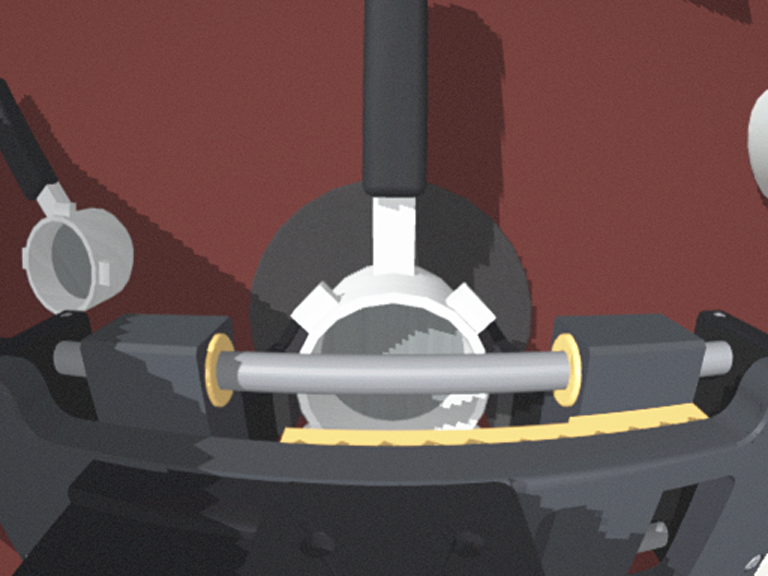

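Call:
move_arm(
  rows=[0,0,-4,0,0,0,1,0,0,-3,0,0,0,1,0,0,-1,0,0,0,1,0,0,0,0,0,0,1],
)

```text
time: 7.65
position: [0.5499, 0.0805, 0.0219]
tool_rot: [0.595, 0.804, 0.0, 0.0]
ft_force: [-0.3, 1.2, 3.2]
grip_width: 0.0613
```

Contact (+3.2 N). Release.

Call:
move_arm(
  rows=[0,0,0,0,0,0,0.8,0,0,0,0,0,0,0,0,0,0,0,0,0,0,0,0,0,0,0,0,0,0,0,0,0,0,0],
)

```text
$.rows: bad value
```

Call:
move_arm(
  rows=[0,0,20,0,0,0,0,0,0,30,0,0,0,0,0,0,20,0,0,0,0,-16,50,0,0,0,0,0,-16,50,0,0,0,0,0,0,0,0,0,0,0,0],
)

```text
time: 8.25
position: [0.5159, 0.1801, 0.0918]
tool_rot: [0.593, 0.805, 0.0, -0.001]
ft_force: [-0.4, -0.7, 0.5]
grip_width: 0.0868
```

```bash
python3 - <<'E'
from h import *
import pickle
o=robot.get_obs();print(o['position'],o['tool_rot'],o['ft_force'])
c=cam('side');save(c['color'][150:300,190:390],'s3.png',4);pickle.dump(c,open('s3.pkl','wb'))
o=robot.get_obs();c=cam('wrist');save(c['color'],'w3.png');pickle.dump((o,c),open('w3.pkl','wb'))
o=robot.get_obs();c=cam('top');save(c['color'][150:260,200:330],'t3.png',5);pickle.dump(c,open('t3.pkl','wb'))
E
```

```text
[0.51591542 0.18005788 0.09179104] [ 5.93083246e-01  8.05140390e-01  2.53745960e-05 -1.10216156e-03] [-0.39648492 -0.65229475  0.47367626]
```

View pics/s3.png

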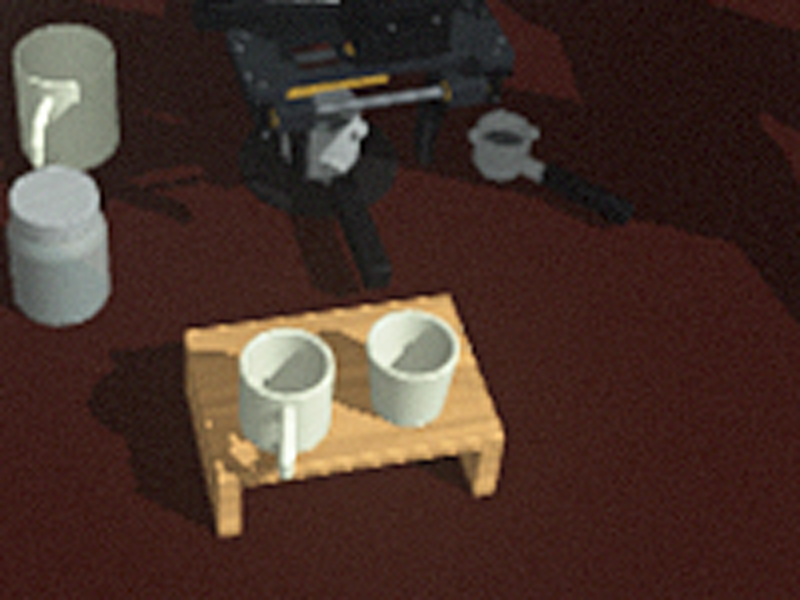

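View pics/w3.png

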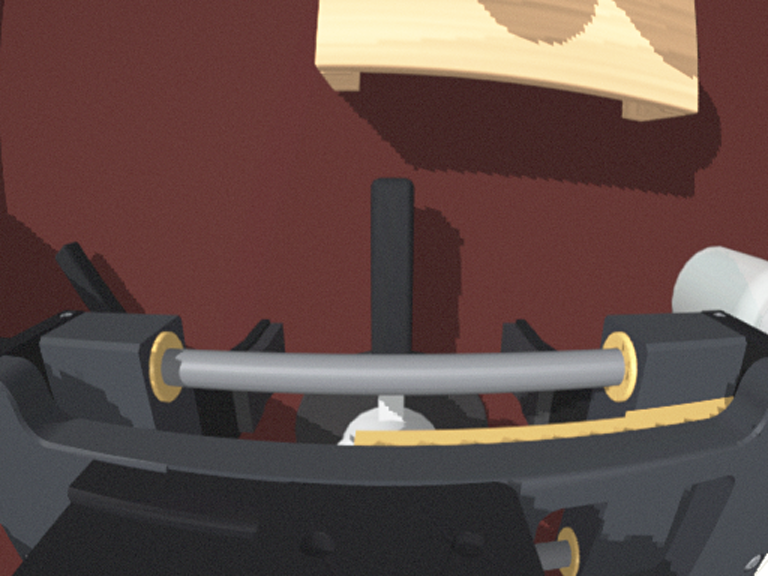

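View pics/t3.png

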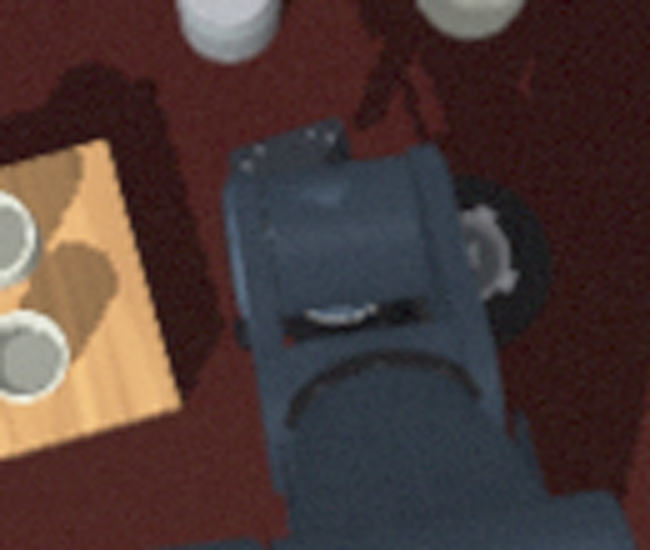

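The first of those two calls was refused because I miscounted its numbers, so the gripper opened while it rose. The pictures show the portafilter still standing on the mat: the handle tip is at wrist (392,180) and the head at side-crop (325,140). I'll verify its position and tilt numerically.

```bash
python3 - <<'E'
from h import *
import pickle
o,c=pickle.load(open('w3.pkl','rb'))
a=wworld(o,c,392/1.5,180/1.5,.042);b=wworld(o,c,391/1.5,393/1.5,.038)
print('tip',a,'handle inner end/neck',b, 'dir',np.degrees(np.arctan2(*(a-b)[1::-1])),'len',np.hypot(*(a-b)[:2]))
d=(a-b)[:2];d/=np.hypot(*d);print('head est',a[:2]-.165*d,'tool yaw',2*np.degrees(np.arctan2(o['tool_rot'][1],o['tool_rot'][0])))
# mat edges
T=pickle.load(open('t3.pkl','rb'));
print('head top',world(T,200+481/5,150+252/5,.06))
S=pickle.load(open('s3.pkl','rb'))
K=c['camera_matrix']
# depth of handle top in side image along handle -> level?
for u,v in [(352,210),(362,235),(370,258)]:
    print('handle',np.round(world(S,190+u/4,150+v/4),4))
zm=c['z_map'];print([round(float(zm[int(r/1.5),261]),4) for r in (190,220,250,280,310)])
def wpt(o,c,u,v):
    aa,d=wray(o,c,u,v);M=np.array(c['tool_from_camera']);R=Ro.from_quat(o['tool_rot']).as_matrix()
    ax=R@M[:3,2];return aa+d*c['z_map'][int(v),int(u)]/(d@ax)
for r in (190,220,250,280,310): print(np.round(wpt(o,c,261,r/1.5),4))
E
```

```text
tip [0.49812137 0.23790971 0.042     ] handle inner end/neck [0.5310361  0.12989082 0.038     ] dir 106.94664796902927 len 0.11292236382356621
head est [0.54621575 0.08007457] tool yaw 107.21615410868398
head top [0.54803435 0.06856071 0.06      ]
handle [0.517  0.1742 0.0367]
handle [0.5095 0.2086 0.0441]
handle [0.5032 0.2289 0.0406]
[0.2075, 0.2111, 0.2146, 0.2186, 0.2225]
[0.4993 0.2333 0.0416]
[0.5036 0.2196 0.0416]
[0.5079 0.2057 0.0417]
[0.5123 0.1914 0.0414]
[0.5169 0.1766 0.0413]
```

Call:
move_arm(
  rows=[0,0,-30,0,0,0,0,0,0,-30,0,0,0,0,0,0,-15,0,0,0,0,0,0,-5,0,0,0,0,0,0,0,0,0,0,0],
)

```text
time: 8.9
position: [0.5191, 0.174, 0.0109]
tool_rot: [0.596, 0.803, -0.0, -0.0]
ft_force: [0.5, -0.3, 1.1]
grip_width: 0.0872
```

Call:
move_arm(
  rows=[0,0,0,0,0,0,1,0,0,0,0,0,0,1,0,0,0,0,0,0,1,0,0,0,0,0,0,1,0,0,0,0,0,0,1,0,0,0,0,0,0,1,0,0,0,0,0,0,1],
  grip_force=58,
)

```text
time: 9.6
position: [0.5187, 0.1753, 0.0116]
tool_rot: [0.595, 0.803, 0.0, 0.0]
ft_force: [-0.4, 0.7, -0.6]
grip_width: 0.0392
```

Call:
move_arm(
  rows=[0,0,0,0,0,0,1,0,0,0,0,0,0,1,0,0,0,0,0,0,1,0,0,0,0,0,0,1],
)

```text
time: 10.0
position: [0.5185, 0.1752, 0.0115]
tool_rot: [0.596, 0.803, -0.0, -0.0]
ft_force: [-0.1, 0.3, 0.1]
grip_width: 0.0203
```

```bash
python3 - <<'E'
from h import *
for i in range(4):
    o=robot.get_obs();print(o['time'],o['position'],o['q'],o['ft_force'],o['moment'])
E
```

```text
10.0 [0.5184841  0.17519128 0.01147883] [ 1.21596548e-01  7.54695871e-01  1.77072621e+00  4.00620399e-05
  6.16713400e-01 -1.73354765e-01] [-0.12833111  0.28962511  0.08500502] [ 0.00893536 -0.06192373 -0.04310443]
10.0 [0.5184841  0.17519128 0.01147883] [ 1.21596548e-01  7.54695871e-01  1.77072621e+00  4.00620399e-05
  6.16713400e-01 -1.73354765e-01] [-0.12833111  0.28962511  0.08500502] [ 0.00893536 -0.06192373 -0.04310443]
10.0 [0.5184841  0.17519128 0.01147883] [ 1.21596548e-01  7.54695871e-01  1.77072621e+00  4.00620399e-05
  6.16713400e-01 -1.73354765e-01] [-0.12833111  0.28962511  0.08500502] [ 0.00893536 -0.06192373 -0.04310443]
10.0 [0.5184841  0.17519128 0.01147883] [ 1.21596548e-01  7.54695871e-01  1.77072621e+00  4.00620399e-05
  6.16713400e-01 -1.73354765e-01] [-0.12833111  0.28962511  0.08500502] [ 0.00893536 -0.06192373 -0.04310443]
```

Call:
move_arm(
  rows=[0,0,3,0,0,0,1,0,0,7,0,0,0,1,0,0,15,0,0,0,1,0,0,20,0,0,0,1,0,0,20,0,0,0,1,0,0,15,0,0,0,1,0,0,0,0,0,0,1],
)

```text
time: 10.7
position: [0.5202, 0.1755, 0.0938]
tool_rot: [0.595, 0.803, 0.002, 0.002]
ft_force: [0.3, 0.4, -1.5]
grip_width: 0.0205
```

```bash
python3 - <<'E'
from h import *
import pickle
o=robot.get_obs();print(o['position'],o['tool_rot'],o['ft_force'],o['moment'],o['grip_width'])
c=cam('side');save(c['color'][150:270,190:350],'s4.png',5);pickle.dump((o,c),open('s4.pkl','wb'))
o=robot.get_obs();c=cam('wrist');save(c['color'],'w4.png');pickle.dump((o,c),open('w4.pkl','wb'))
def wpt(o,c,u,v):
    aa,d=wray(o,c,u,v);M=np.array(c['tool_from_camera']);R=Ro.from_quat(o['tool_rot']).as_matrix()
    ax=R@M[:3,2];return aa+d*c['z_map'][int(v),int(u)]/(d@ax)
for r in (200,220,250,280,310): print(np.round(wpt(o,c,261,r/1.5),4))
E
```

```text
[0.52020027 0.17553262 0.09378038] [0.595496   0.80335467 0.00172032 0.0016828 ] [ 0.26887567  0.41018097 -1.54061243] [ 0.1987098  -0.07258928 -0.010068  ] 0.02054519345137598
[0.5014 0.2315 0.1238]
[0.5032 0.2258 0.1229]
[0.5058 0.2171 0.1224]
[0.5084 0.2085 0.1237]
[0.5113 0.1991 0.1227]
```

View pics/s4.png

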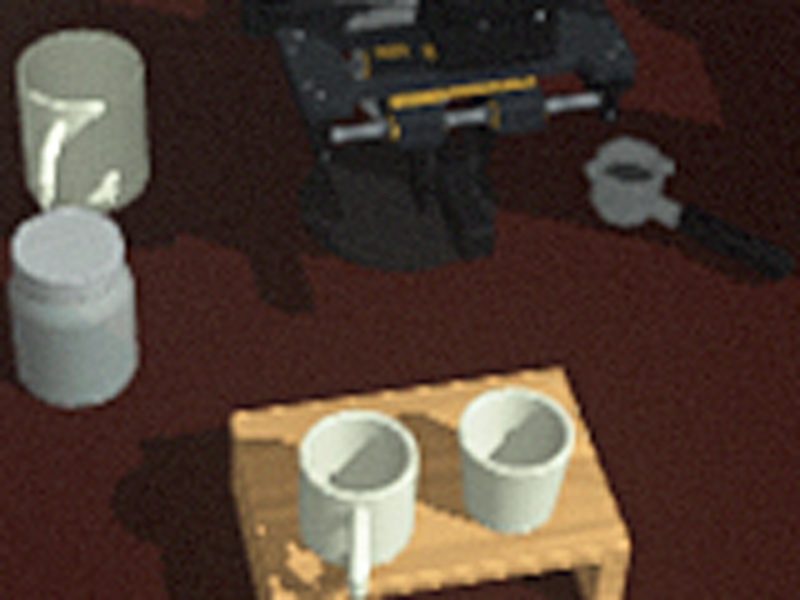

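View pics/w4.png

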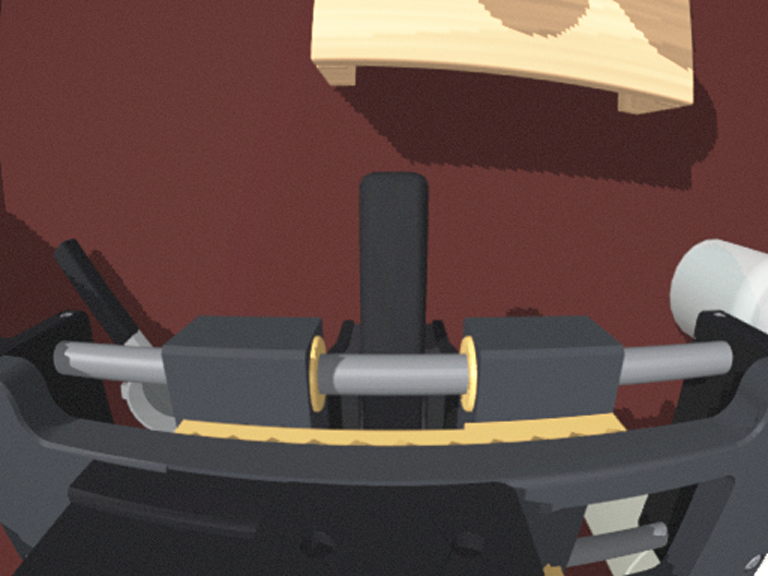

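```bash
python3 - <<'E'
from h import *
import pickle
o,c=pickle.load(open('w4.pkl','rb'))
R=Ro.from_quat(o['tool_rot']).as_matrix()
for v in (172,174,176,178):
    X=wworld(o,c,393/1.5-.2,v/1.5-.2,.1235);print(v,R.T@(X-o['position']))
# handle slope fit in tool frame using depth
M=np.array(c['tool_from_camera']);zm=c['z_map'];K=c['camera_matrix']
pts=[]
for v in range(120,205):
    for u in range(245,280):
        z=zm[v,u]
        if z==0: continue
        a,d=wray(o,c,u,v);ax=R@M[:3,2];X=R.T@(a+d*z/(d@ax)-o['position'])
        if abs(X[1])<.008 and X[2]<-.02 and .02<X[0]<.061: pts.append(X)
P=np.array(pts);print(len(P));s=np.polyfit(P[:,0],P[:,2],1);print('slope tool',s, np.std(P[:,2]-np.polyval(s,P[:,0])))
o3,c3=pickle.load(open('w3.pkl','rb'))
R=Ro.from_quat(o3['tool_rot']).as_matrix();pts=[]
for v in range(122,205):
    for u in range(250,275):
        z=c3['z_map'][v,u]
        if z==0: continue
        a,d=wray(o3,c3,u,v);ax=R@M[:3,2];X=(a+d*z/(d@ax))
        if abs(X[2]-.041)<.004 : pts.append(X)
P=np.array(pts);print(len(P));L=P[:,:2]@np.array([-.294,.956]);s=np.polyfit(L,P[:,2],1);print('slope on mat',s)
E
```

```text
172 [ 0.0672209  -0.00038319 -0.03093936]
174 [ 0.06663466 -0.00038295 -0.03093921]
176 [ 0.06604838 -0.00038271 -0.03093905]
178 [ 0.06546203 -0.00038247 -0.0309389 ]
2620
slope tool [-0.01413155 -0.02967582] 0.0006245321419014862
2069
slope on mat [0.00552908 0.04094221]
```

Call:
move_arm(
  rows=[6,-9,2,0,0,-0.06,1,13,-19,2,0,0,-0.11,1,13,-19,0,0,0,-0.11,1,13,-19,0,0,0,-0.11,1,13,-19,0,0,0,-0.11,1,13,-19,0,0,0,-0.11,1,13,-19,0,0,0,-0.11,1,13,-19,0,0,0,-0.11,1,12,-17,0,0,0,-0.11,1,8,-11,0,0,0,-0.115,1,0,0,0,0,0,0,1,0,0,0,0,0,0,1],
)

```text
time: 12.0
position: [0.6345, 0.0055, 0.0942]
tool_rot: [0.919, 0.395, -0.001, -0.001]
ft_force: [-0.6, 0.4, -2.6]
grip_width: 0.0205
```

```bash
python3 - <<'E'
from h import *
import pickle
o=robot.get_obs();print(o['position'],o['tool_rot'],2*np.degrees(np.arctan2(o['tool_rot'][1],o['tool_rot'][0])),o['ft_force'],o['grip_width'])
c=cam('side');save(c['color'][60:220,190:350],'s5.png',4);pickle.dump((o,c),open('s5.pkl','wb'))
o=robot.get_obs();c=cam('top');save(c['color'][130:270,250:410],'t5.png',5);pickle.dump((o,c),open('t5.pkl','wb'))
E
```

```text
[0.63451931 0.00550795 0.09421341] [ 0.91860037  0.39518484 -0.00116205 -0.00098198] 46.55506165328569 [-0.58800842  0.40548718 -2.56470988] 0.02048846226745202
```

View pics/s5.png

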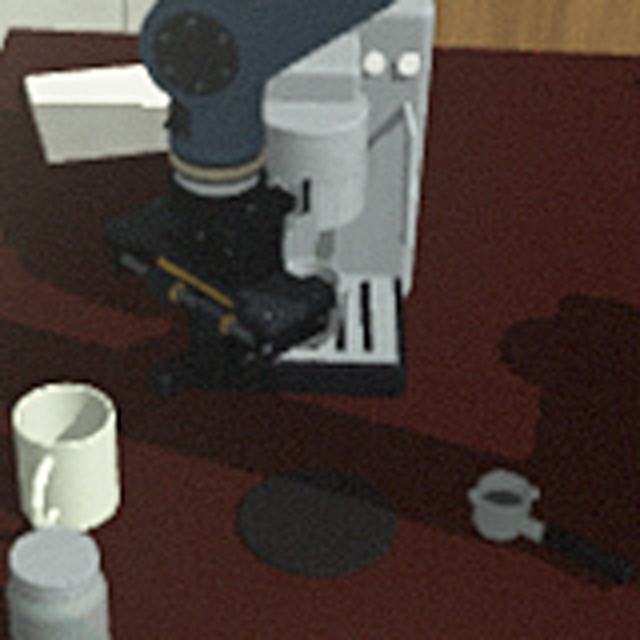

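View pics/t5.png

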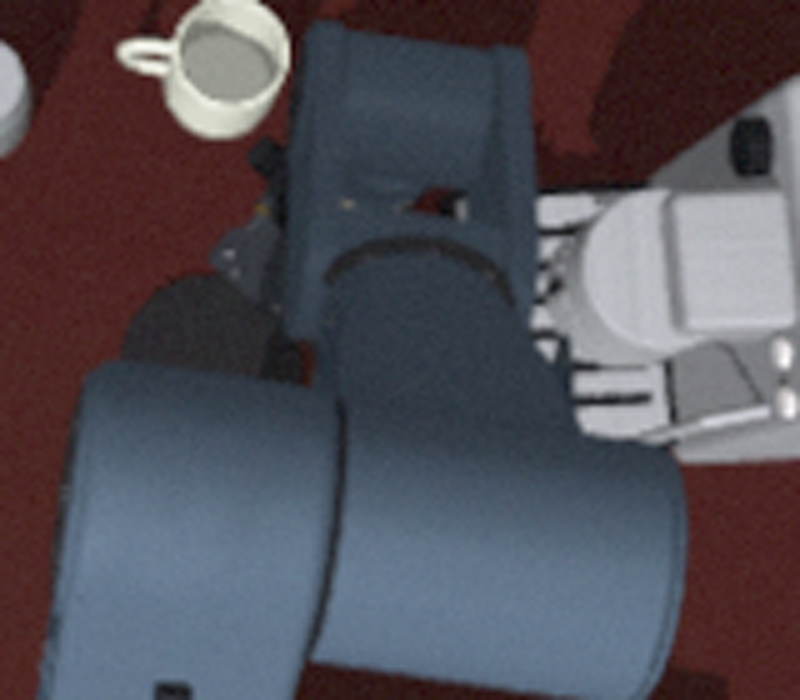

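Neither the top nor the side camera sees the held head here, because the arm and gripper hide it. I'll raise the arm and use the wrist camera above the group head to fix the mount's axis.

Call:
move_arm(
  rows=[0,10,40,0,0,0,1,0,0,48,0,0,0,1,0,0,48,0,0,0,1,0,0,48,0,0,0,1,0,0,48,0,0,0,1,-20,-36,20,0,0,0,1,-21,-37,18,0,0,0,1,-21,-37,15,0,0,0,1,-21,-37,15,0,0,0,1,-21,-37,15,0,0,0,1,-21,-37,10,0,0,0,1,-20,-38,0,0,0,0,1],
)

```text
time: 13.3
position: [0.4898, -0.2438, 0.4221]
tool_rot: [0.918, 0.396, 0.001, 0.001]
ft_force: [-0.4, -0.9, -2.7]
grip_width: 0.0201
```

Call:
move_arm(
  rows=[0,0,0,0,0,0,1,0,0,0,0,0,0,1,0,0,0,0,0,0,1],
)

```text
time: 13.6
position: [0.4907, -0.2422, 0.42]
tool_rot: [0.919, 0.395, -0.0, -0.001]
ft_force: [-0.2, -0.1, -1.3]
grip_width: 0.0205
```

```bash
python3 - <<'E'
from h import *
import pickle
o=robot.get_obs();print(o['position'],o['tool_rot'],2*np.degrees(np.arctan2(o['tool_rot'][1],o['tool_rot'][0])),o['ft_force'],o['moment'],o['grip_width'],np.abs(o['joint_velocities']).max())
c=cam('wrist');save(c['color'],'w6.png');pickle.dump((o,c),open('w6.pkl','wb'))
E
```

```text
[ 0.49065802 -0.2422331   0.42004208] [ 9.18579091e-01  3.95236150e-01 -4.31481223e-05 -9.15561991e-04] 46.56142655805269 [-0.23980671 -0.10644293 -1.32429632] [ 0.09970405 -0.16838402 -0.01915315] 0.020514961911006952 0.01837630951596616
```

View pics/w6.png

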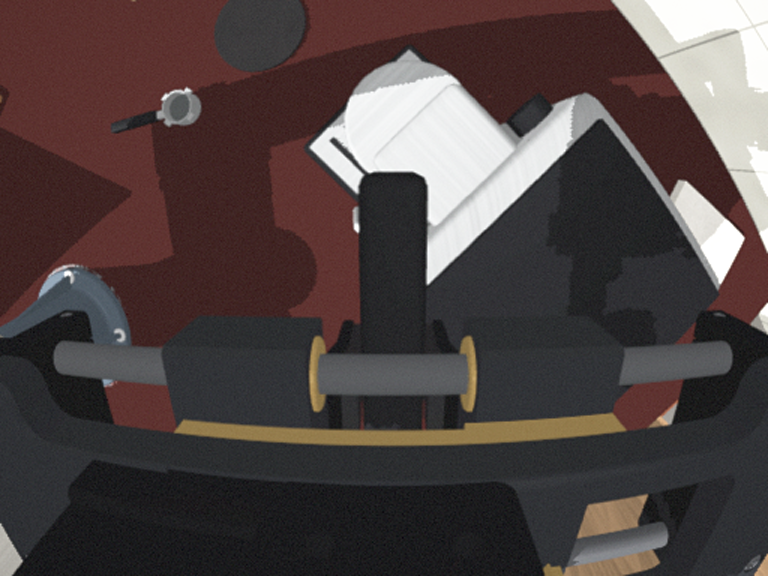

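```bash
python3 - <<'E'
from h import *
import pickle
from scipy.optimize import least_squares
o,c=pickle.load(open('w6.pkl','rb'))
K=c['camera_matrix'];v,u=np.mgrid[0:384,0:512];x=u-K[0,2];y=v-K[1,2];r=np.hypot(x,y)+1e-9;th=r/K[0,0]
d=np.stack([np.tan(th)*x/r,np.tan(th)*y/r,np.ones_like(r)],-1)*c['z_map'][...,None]
M=np.array(c['tool_from_camera']);R=Ro.from_quat(o['tool_rot']).as_matrix()
P=(d@M[:3,:3].T+M[:3,3])@R.T+o['position'];P[c['z_map']==0]=np.nan
Z=P[...,2]; reg=(P[...,0]>.4)&(P[...,0]<.75)&(P[...,1]<-.05)&(P[...,1]>-.5)&(v<200)
h,e=np.histogram(Z[reg],bins=np.arange(0,.4,.005));print({round(a,3):b for a,b in zip(e[:-1].tolist(),h.tolist()) if b>150})
m=reg&(np.abs(Z-.005)<.04);print('counter/mat z',np.median(Z[(P[...,1]>.0)&(P[...,1]<.1)&(v<60)]))
np.save('w6P.npy',P)
col=c['color'].copy();
vis=(np.clip(np.nan_to_num(Z),0,.35)/.35*255).astype(np.uint8)
cv2.imwrite('pics/w6z.png',cv2.resize(cv2.applyColorMap(vis[0:200,180:512],cv2.COLORMAP_JET),None,fx=2.4,fy=2.4,interpolation=cv2.INTER_NEAREST))
E
```

```text
{0.0: 2519, 0.03: 434, 0.035: 838, 0.24: 2756, 0.26: 170, 0.265: 363, 0.27: 3483, 0.275: 890, 0.285: 262, 0.29: 439, 0.295: 3197, 0.3: 483, 0.305: 12660}
counter/mat z 0.0030307468046170127
```

View pics/w6z.png

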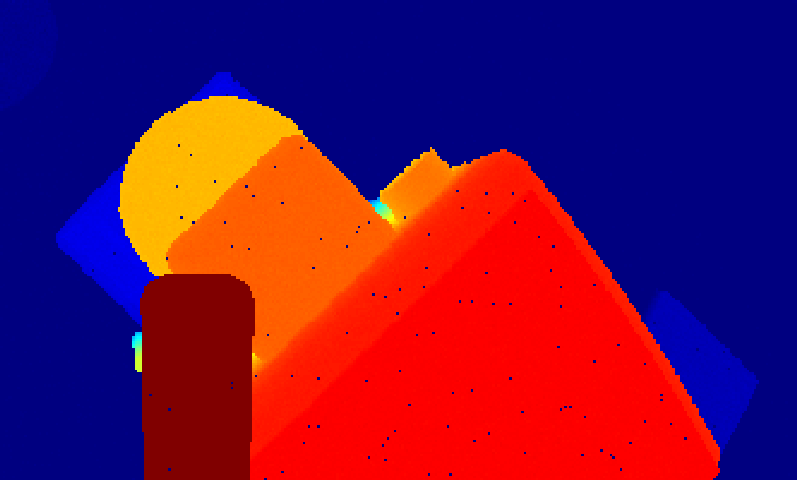

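```bash
python3 - <<'E'
from h import *
import pickle
from scipy.optimize import least_squares
o,c=pickle.load(open('w6.pkl','rb'));P=np.load('w6P.npy');Z=np.nan_to_num(P[...,2])
m=(abs(Z-.2425)<.005)
m[:, :180]=0; m[115:]=0
m=cv2.morphologyEx(m.astype(np.uint8),cv2.MORPH_OPEN,np.ones((3,3)))
cs,_=cv2.findContours(m,cv2.RETR_EXTERNAL,cv2.CHAIN_APPROX_NONE);k=max(cs,key=cv2.contourArea)[:,0]
zc=np.median(Z[m>0]);print('zc',zc)
b=[]
for u,v in k:
    nb=Z[max(v-2,0):v+3,u-2:u+3]
    if (nb[nb>0.001]<.06).any() and not (nb>.262).any(): b.append(wworld(o,c,u,v,zc))
b=np.array(b)
g=least_squares(lambda p:np.hypot(b[:,0]-p[0],b[:,1]-p[1])-p[2],[.572,-.176,.05],loss='soft_l1',f_scale=.001)
print(len(b),g.x,np.std(g.fun))
g=least_squares(lambda p:np.hypot(b[:,0]-p[0],b[:,1]-p[1])-.0505,[.572,-.176],loss='soft_l1',f_scale=.001);print(g.x)
# neck box side edges & front edge: z .2725
m=(abs(Z-.2725)<.004).astype(np.uint8);m[:,:180]=0;m[130:]=0
r=cv2.minAreaRect(P[(m>0)][:,:2].astype(np.float32)) ;print('neck',r)
# box front edge between cap and box
pts=[]
for u,v in zip(*np.where(np.ones_like(m[:,:1]))): pass
m2=cv2.morphologyEx(m,cv2.MORPH_OPEN,np.ones((3,3)))
cs,_=cv2.findContours(m2,cv2.RETR_EXTERNAL,cv2.CHAIN_APPROX_NONE);k=max(cs,key=cv2.contourArea)[:,0]
f=np.array([wworld(o,c,u,v,.2725) for u,v in k if (abs(Z[v-2:v+3,u-2:u+3]-.2425)<.006).any()])
f=f[(f[:,0]>.545)&(f[:,0]<.60)]
s=np.polyfit(f[:,0],f[:,1],1);print('neck front edge',len(f),s,np.degrees(np.arctan(s[0])))
# body: plane junction .3075 top dark edge
m=(Z>.3045)&(Z<.312)
k=max(cv2.findContours(cv2.morphologyEx(m.astype(np.uint8),cv2.MORPH_OPEN,np.ones((3,3))),cv2.RETR_EXTERNAL,cv2.CHAIN_APPROX_NONE)[0],key=cv2.contourArea)[:,0]
f=np.array([wworld(o,c,u,v,.3075) for u,v in k]);f=f[(f[:,1]>-.29)&(f[:,0]>.53)&(f[:,0]<.66)]
s=np.polyfit(f[:,0],f[:,1],1);print('body top edge',len(f),s,np.degrees(np.arctan(s[0])))
E
```

```text
zc 0.24340290228301856
106 [ 0.57060252 -0.1755876   0.04875386] 0.00041292889190980834
[ 0.57091138 -0.17782159]
neck ((0.5970348715782166, -0.20723654329776764), (0.13420705497264862, 0.06528809666633606), 1.6679348945617676)
neck front edge 49 [ 0.02525946 -0.19101606] 1.4469526189257709
body top edge 114 [ 0.02453168 -0.27393076] 1.4052796886512187
```

Call:
move_arm(
  rows=[15,26,0,0,0,0,1,22,38,0,0,0,0,1,22,39,-10,0,0,0,1,22,39,-10,0,0,0,1,22,39,-10,0,0,0,1,22,39,-15,0,0,0,1,22,38,-25,0,0,0,1,0,0,-45,0,0,0,1,0,0,-48,0,0,0,1,0,0,-48,0,0,0,1,0,0,-48,0,0,0,1,0,0,-48,0,0,0,1],
)

```text
time: 14.85
position: [0.6377, 0.016, 0.1121]
tool_rot: [0.918, 0.396, 0.0, 0.0]
ft_force: [1.1, -0.2, -2.6]
grip_width: 0.0205
```

Call:
move_arm(
  rows=[0,0,-22,0,0,0,1,0,0,0,0,0,0,1,0,0,0,0,0,0,1],
)

```text
time: 15.15
position: [0.6381, 0.015, 0.092]
tool_rot: [0.919, 0.395, 0.0, 0.0]
ft_force: [0.4, 0.3, -1.6]
grip_width: 0.0206
```

Call:
move_arm(
  rows=[0,-20,-1,0,0,0,1,0,-35,0,0,0,0,1,0,-35,0,0,0,0,1,1,-20,0,0,0,0,1,0,-8,0,0,0,0,1,0,0,0,0,0,0,1,0,0,0,0,0,0,1,0,0,0,0,0,0,1],
)

```text
time: 15.95
position: [0.6383, -0.1025, 0.0908]
tool_rot: [0.919, 0.395, -0.0, -0.0]
ft_force: [0.3, -0.5, -2.5]
grip_width: 0.0202
```

```bash
python3 - <<'E'
from h import *
import pickle
o=robot.get_obs();print(o['position'],o['tool_rot'],2*np.degrees(np.arctan2(o['tool_rot'][1],o['tool_rot'][0])),o['ft_force'],o['moment'],o['grip_width'])
c=cam('side');save(c['color'][40:160,200:330],'s7.png',6);pickle.dump((o,c),open('s7.pkl','wb'))
E
```

```text
[ 0.63826688 -0.10247985  0.09084959] [ 9.18643975e-01  3.95086115e-01 -1.07141933e-04 -4.43348370e-04] 46.54269501674015 [ 0.34738753 -0.48732629 -2.46229778] [ 0.13162506 -0.1856451  -0.04049213] 0.02021928573224766
```

View pics/s7.png

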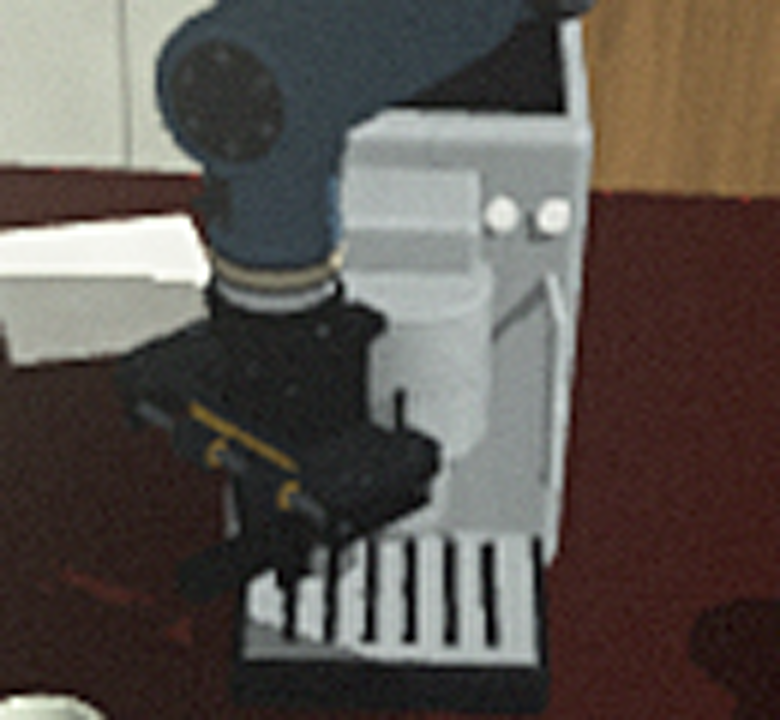

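Call:
move_arm(
  rows=[1,-1,5,-0.011,0.01,0,1,0,0,5,0,0,0,1,0,0,2,0,0,0,1,0,0,0,0,0,0,1],
)

```text
time: 16.4
position: [0.64, -0.1051, 0.1035]
tool_rot: [0.919, 0.395, -0.006, 0.004]
ft_force: [-1.1, -0.3, -2.4]
grip_width: 0.0207
```

Call:
move_arm(
  rows=[0,0,2,0,0,0,1,0,0,2,0,0,0,1,0,0,1,0,0,0,1,0,0,0,0,0,0,1],
)

```text
time: 16.8
position: [0.6396, -0.1053, 0.108]
tool_rot: [0.919, 0.394, -0.007, 0.003]
ft_force: [-0.4, -0.1, -2.2]
grip_width: 0.0206
```

Call:
move_arm(
  rows=[0,1.5,1,0,0,0,1,0,0,1,0,0,0,1,0,0,1,0,0,0,1,0,0,0,0,0,0,1],
)

```text
time: 17.2
position: [0.6396, -0.1037, 0.111]
tool_rot: [0.919, 0.394, -0.007, 0.003]
ft_force: [0.5, -0.3, -3.2]
grip_width: 0.0205
```

Call:
move_arm(
  rows=[0,0,1,0,0,0,1,0,0,1,0,0,0,1,0,0,1,0,0,0,1,0,0,0,0,0,0,1],
)

```text
time: 17.6
position: [0.6397, -0.1038, 0.114]
tool_rot: [0.919, 0.394, -0.007, 0.003]
ft_force: [1.0, -0.2, -3.3]
grip_width: 0.0204
```

Call:
move_arm(
  rows=[0,0,1.5,0,0,0,1,0,0,1.5,0,0,0,1,0,0,1,0,0,0,1,0,0,0,0,0,0,1],
)

```text
time: 18.0
position: [0.6394, -0.1036, 0.1178]
tool_rot: [0.919, 0.394, -0.007, 0.003]
ft_force: [0.8, -0.2, -4.0]
grip_width: 0.0203
```

```bash
cat >> h.py <<'E'
def slope(name=None):
    o=robot.get_obs();c=cam('wrist')
    if name: save(c['color'],name)
    R=Ro.from_quat(o['tool_rot']).as_matrix();M=np.array(c['tool_from_camera']);pts=[]
    for v in range(115,212):
        for u in range(235,290):
            z=c['z_map'][v,u]
            if z==0: continue
            a,d=wray(o,c,u,v);ax=R@M[:3,2];W=a+d*z/(d@ax);X=R.T@(W-o['position'])
            if abs(X[1])<.008 and -.045<X[2]<-.02 and .02<X[0]<.061: pts.append([*X,W[2]])
    P=np.array(pts);s=np.polyfit(P[:,0],P[:,2],1);w=np.polyfit(P[:,0],P[:,3],1)
    print('pos',np.round(o['position'],4),'yaw',round(2*np.degrees(np.arctan2(o['tool_rot'][1],o['tool_rot'][0])),2),'F',np.round(o['ft_force'],2),'M',np.round(o['moment'],3))
    print('tool slope',np.round(s,4),'world slope, z of handle top at TCP',np.round(w,4),len(P),'foot est',round(float(w[1]-.036+ -.0995*w[0]),4))
E
python3 - <<'E'
from h import *
slope('w8.png')
E
```

```text
pos [ 0.6394 -0.1036  0.1178] yaw 46.45 F [ 0.8  -0.15 -3.96] M [ 0.282 -0.297  0.025]
tool slope [-0.0247 -0.0298] world slope, z of handle top at TCP [0.01   0.1476] 2974 foot est 0.1106
```

Call:
move_arm(
  rows=[0,0,1.5,0,0,0,1,0,0,1.5,0,0,0,1,0,0,1.5,0,0,0,1,0,0,1,0,0,0,1,0,0,0,0,0,0,1,0,0,0,0,0,0,1],
)

```text
time: 18.65
position: [0.6395, -0.1035, 0.1232]
tool_rot: [0.919, 0.394, -0.007, 0.003]
ft_force: [0.5, 1.0, -6.1]
grip_width: 0.0202
```

```bash
python3 - <<'E'
from h import *
slope('w9.png')
E
```

```text
pos [ 0.6395 -0.1035  0.1232] yaw 46.45 F [ 0.48  1.03 -6.12] M [ 0.495 -0.481  0.025]
tool slope [-0.0298 -0.0297] world slope, z of handle top at TCP [0.0151 0.1529] 2976 foot est 0.1154
```

Call:
move_arm(
  rows=[0,0,0,-0.007,0.007,0,1,0,0,0,0,0,0,1,-3.3,2.9,0,0,0,0.0436,1,-3.3,2.8,0,0,0,0.0436,1,-3.5,2.6,0,0,0,0.0436,1,-3.5,2.5,0,0,0,0.0436,1,0,0,0,0,0,0,1],
)

```text
time: 19.4
position: [0.6258, -0.093, 0.1234]
tool_rot: [0.881, 0.473, -0.011, 0.006]
ft_force: [0.3, -1.0, -5.2]
grip_width: 0.0209
```

Call:
move_arm(
  rows=[-3.7,2.3,0,0,0,0.0436,1,-3.7,2.2,0,0,0,0.0436,1,-3.9,2.0,0,0,0,0.0436,1,-3.9,1.8,0,0,0,0.0436,1,-4.0,1.7,0,0,0,0.0436,1,-4.1,1.4,0,0,0,0.0436,1,0,0,0,0,0,0,1],
)

```text
time: 20.1
position: [0.6025, -0.0816, 0.1234]
tool_rot: [0.812, 0.583, -0.01, 0.007]
ft_force: [0.8, -0.8, -5.8]
grip_width: 0.0203
```

```bash
python3 - <<'E'
from h import *
slope('w10.png')
E
```

```text
pos [ 0.6025 -0.0816  0.1234] yaw 71.4 F [ 0.77 -0.77 -5.82] M [ 0.472 -0.285  0.02 ]
tool slope [-0.0333 -0.0297] world slope, z of handle top at TCP [0.0083 0.1531] 2942 foot est 0.1163
```

Turning freely with low torque. I'll continue to 91.5°.

Call:
move_arm(
  rows=[-4.1,1.3,0,0,0,0.0436,1,-4.2,1.1,0,0,0,0.0436,1,-4.2,0.9,0,0,0,0.0436,1,-4.3,0.8,0,0,0,0.0436,1,-4.3,0.6,0,0,0,0.0436,1,-4.3,0.3,0,0,0,0.0436,1,0,0,0,0,0,0,1],
)

```text
time: 20.85
position: [0.577, -0.0765, 0.1234]
tool_rot: [0.729, 0.684, -0.009, 0.008]
ft_force: [1.4, -0.8, -5.4]
grip_width: 0.0205
```

Call:
move_arm(
  rows=[-4.3,0.2,0,0,0,0.0436,1,-4.4,0,0,0,0,0.0436,1,0,0,0,0,0,0,1,0,0,0,0,0,0,1],
)

```text
time: 21.25
position: [0.5684, -0.0763, 0.1233]
tool_rot: [0.699, 0.715, -0.009, 0.009]
ft_force: [0.2, -0.9, -5.9]
grip_width: 0.0203
```

```bash
python3 - <<'E'
from h import *
slope('w11.png')
c=cam('side');save(c['color'][40:160,200:330],'s11.png',6)
E
```

```text
pos [ 0.5684 -0.0763  0.1233] yaw 91.29 F [ 0.16 -0.87 -5.9 ] M [ 0.516 -0.09   0.036]
tool slope [-0.0325 -0.0297] world slope, z of handle top at TCP [0.008 0.153] 2933 foot est 0.1162
```

View pics/s11.png

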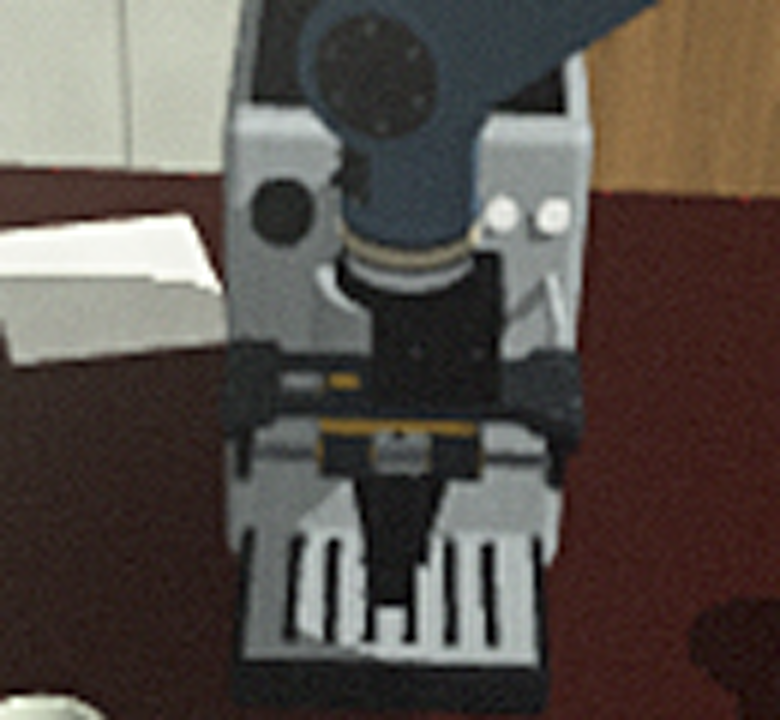

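View pics/w11.png

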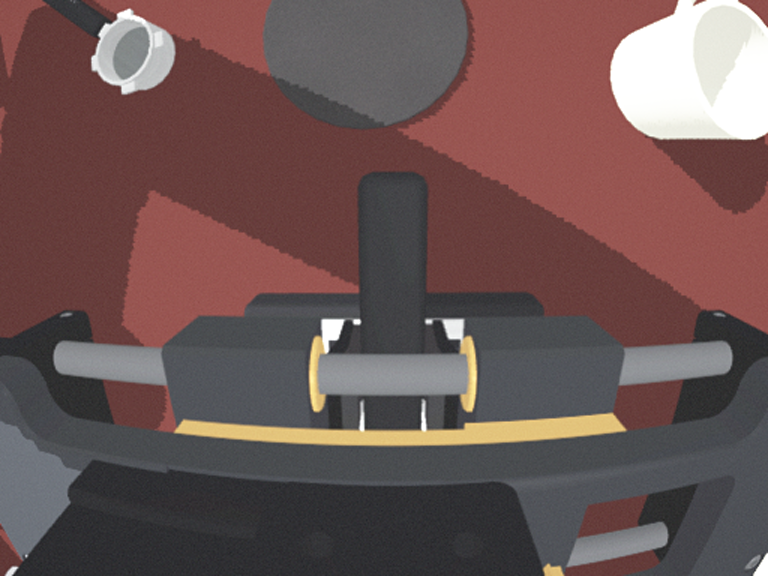

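Call:
move_arm(
  rows=[0,0,-1.5,0,0,0,1,0,0,-1.5,0,0,0,1,0,0,-1,0,0,0,1,0,0,-1,0,0,0,1,0,0,0,0,0,0,1],
)

```text
time: 21.85
position: [0.5685, -0.0764, 0.1183]
tool_rot: [0.698, 0.716, -0.009, 0.009]
ft_force: [-0.5, -0.8, -4.0]
grip_width: 0.0207
```

```bash
python3 - <<'E'
from h import *
slope()
E
```

```text
pos [ 0.5685 -0.0764  0.1183] yaw 91.41 F [-0.52 -0.83 -4.02] M [ 0.304 -0.018 -0.058]
tool slope [-0.0327 -0.0296] world slope, z of handle top at TCP [0.0078 0.1478] 2933 foot est 0.1111
```

Call:
move_arm(
  rows=[0,0,-0.5,0,0,0,1,0,0,-0.5,0,0,0,1,0,0,0,0,0,0,1],
)

```text
time: 22.2
position: [0.5686, -0.0764, 0.1175]
tool_rot: [0.698, 0.716, -0.009, 0.009]
ft_force: [-0.9, -1.1, -3.6]
grip_width: 0.0203
```

Call:
move_arm(
  rows=[0,0,-0.5,0,0,0,1,0,0,-0.5,0,0,0,1,0,0,0,0,0,0,1],
)

```text
time: 22.5
position: [0.5686, -0.0766, 0.1168]
tool_rot: [0.698, 0.716, -0.009, 0.009]
ft_force: [-2.3, -1.3, 0.6]
grip_width: 0.0205
```

```bash
python3 - <<'E'
from h import *
slope()
E
```

```text
pos [ 0.5686 -0.0766  0.1168] yaw 91.43 F [-2.31 -1.33  0.63] M [-0.167  0.215 -0.129]
tool slope [-0.0201 -0.0297] world slope, z of handle top at TCP [-0.0054  0.1465] 2928 foot est 0.1111
```

Call:
move_arm(
  rows=[0,0,0.4,0,0,0,1,0,0,0,0,0,0,0.9,0,0,0,0,0,0,0.7,0,0,0,0,0,0,0.5,0,0,0,0,0,0,0.4,0,0,0,0,0,0,0.4],
)

```text
time: 23.15
position: [0.5689, -0.0761, 0.1168]
tool_rot: [0.698, 0.716, -0.008, 0.009]
ft_force: [-1.0, -0.3, -0.5]
grip_width: 0.0423
```

```bash
python3 - <<'E'
from h import *
slope('w12.png')
print(robot.get_obs()['grip_width'])
E
```

```text
pos [ 0.5689 -0.0761  0.1168] yaw 91.44 F [-0.96 -0.32 -0.5 ] M [ 0.027 -0.04  -0.035]
tool slope [-0.0283 -0.0304] world slope, z of handle top at TCP [0.0035 0.1472] 2943 foot est 0.1109
0.04610481877479676
```

View pics/w12.png

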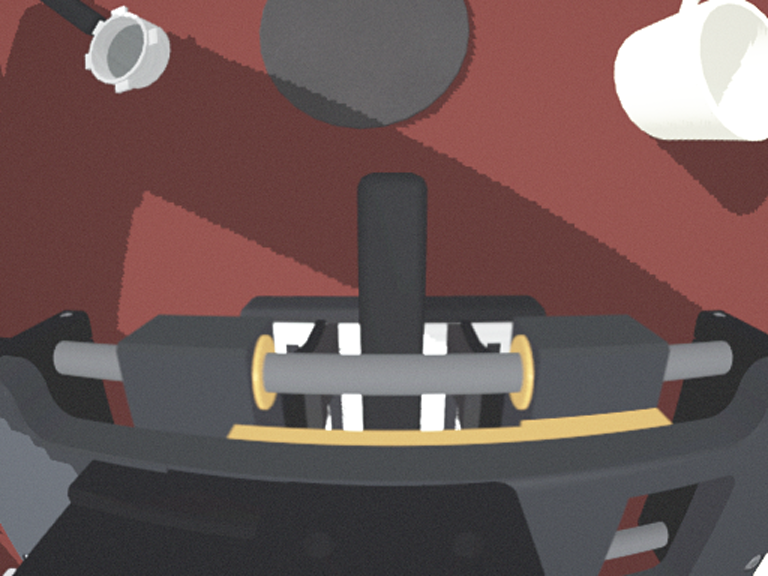

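Call:
move_arm(
  rows=[0,0,0,0,0,0,0.2,0,0,0,0,0,0,0.2,0,0,0,0,0,0,0.2,0,10,1,0,0,0,0.2,-1,25,2,0,0,0,0.2,-1,35,2,0,0,0,0.2,-1,35,5,0,0,0,0.2,0,30,30,0,0,0,0.2,-20,20,35,0,0,0,0.2,-25,10,40,0,0,0,0.2,0,0,0,0,0,0,0.2],
)

```text
time: 24.3
position: [0.52, 0.0913, 0.2365]
tool_rot: [0.697, 0.717, -0.006, 0.011]
ft_force: [0.4, -0.3, 0.1]
grip_width: 0.0698
```

```bash
python3 - <<'E'
from h import *
import pickle
o=robot.get_obs();print(o['position'],o['ft_force'],o['time'])
c=cam('side');save(c['color'],'s13.png');save(c['color'][40:170,200:330],'s13c.png',6);pickle.dump(c,open('s13.pkl','wb'))
c=cam('top');save(c['color'],'t13.png');save(c['color'][130:250,310:430],'t13c.png',6);pickle.dump(c,open('t13.pkl','wb'))
for n in('side','top'):
  for th in('pf_head','pf_grip','mount'): print(n,th,[(np.round(x['at'],1).tolist(),round(x['conf'],2)) for x in robot.spot_point(n,th)])
E
```

```text
[0.52001273 0.09126791 0.2364989 ] [ 0.38276195 -0.29364164  0.09627133] 24.3
side pf_head [([314.8, 187.3], 0.72), ([311.7, 337.8], 0.61)]
side pf_grip [([334.9, 200.0], 0.77), ([243.3, 356.3], 0.63), ([265.5, 132.9], 0.57)]
side mount [([267.1, 108.2], 0.81)]
top pf_head [([136.8, 240.3], 0.72)]
top pf_grip [([124.3, 193.9], 0.68), ([280.3, 263.9], 0.56), ([332.1, 190.4], 0.45)]
top mount [([376.1, 187.9], 0.7)]
```

View pics/s13c.png

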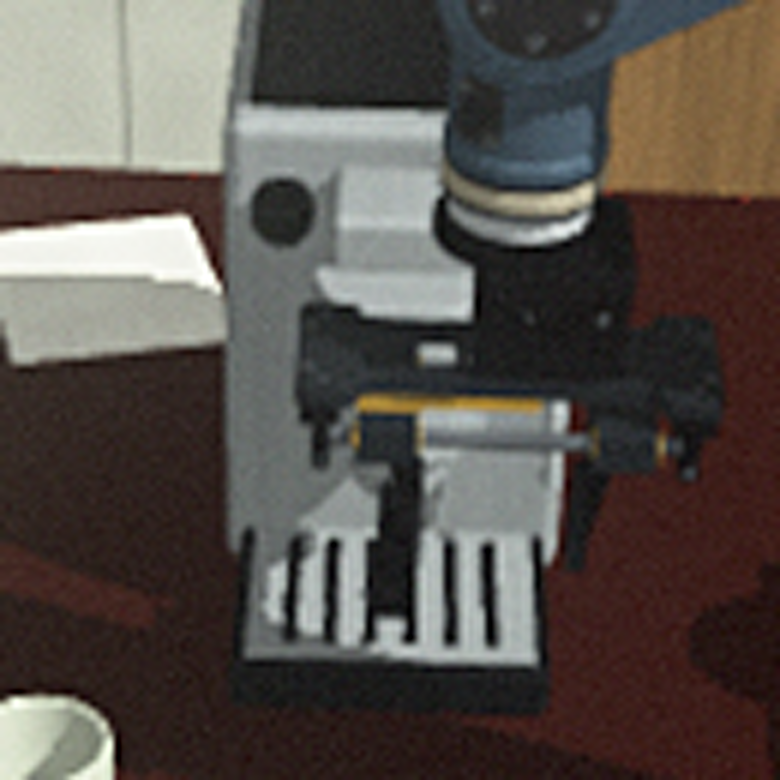

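View pics/t13.png

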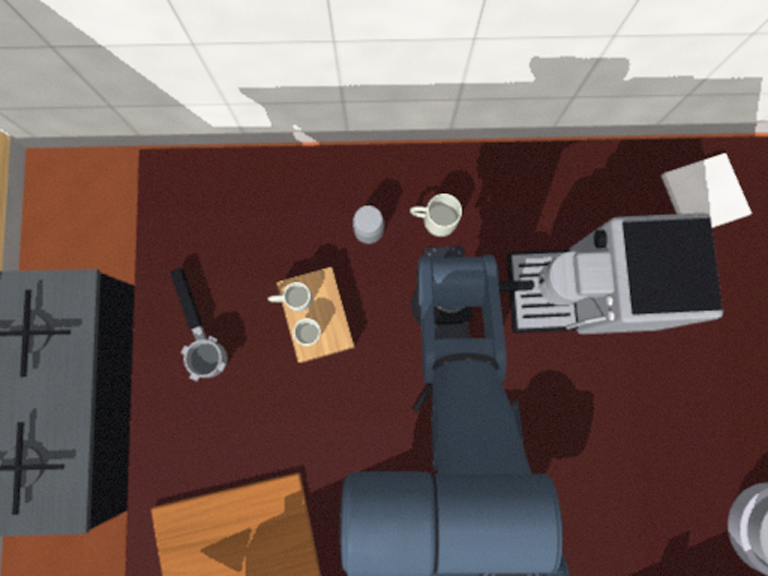

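The cups, jar and mug haven't moved. I'll move the arm aside for a clear look at the mount.

Call:
move_arm(
  rows=[-30,15,10,0,0,0,0,-35,20,10,0,0,0,0,-30,30,10,0,0,0,0,-20,35,0,0,0,0,0,-5,45,0,0,0,0,0,0,45,0,0,0,0,0,0,0,0,0,0,0,0],
)

```text
time: 25.4
position: [0.4007, 0.283, 0.2613]
tool_rot: [0.697, 0.717, -0.007, 0.008]
ft_force: [0.6, -0.6, -0.4]
grip_width: 0.0869
```

```bash
python3 - <<'E'
from h import *
import pickle
o=robot.get_obs();print(o['position'],o['ft_force'],o['time'])
c=cam('side');save(c['color'],'s14.png');save(c['color'][60:160,210:320],'s14c.png',7);pickle.dump(c,open('s14.pkl','wb'))
c=cam('top');save(c['color'][140:240,310:430],'t14c.png',6);pickle.dump(c,open('t14.pkl','wb'))
E
```

```text
[0.40069966 0.28299521 0.26131812] [ 0.61082467 -0.5903605  -0.43587935] 25.4
```

View pics/s14c.png

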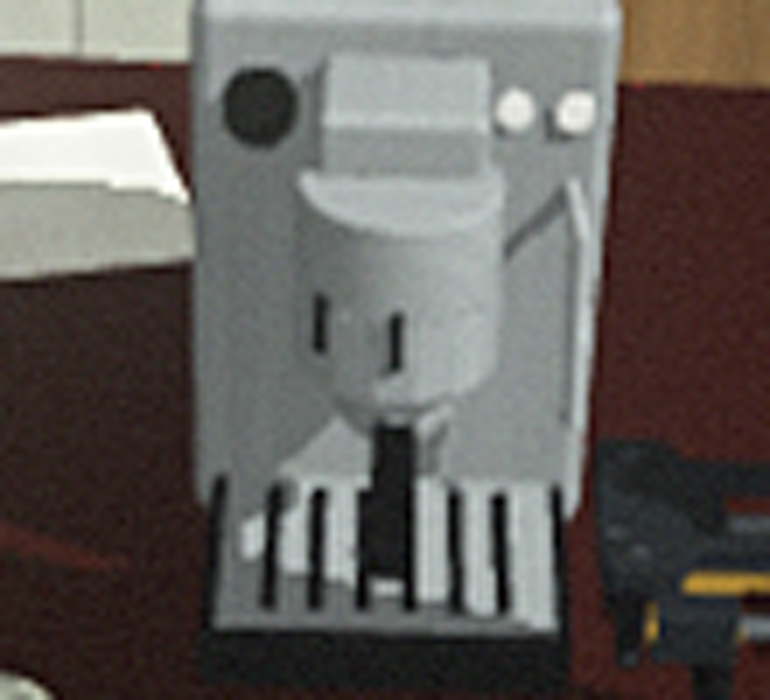

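View pics/t14c.png

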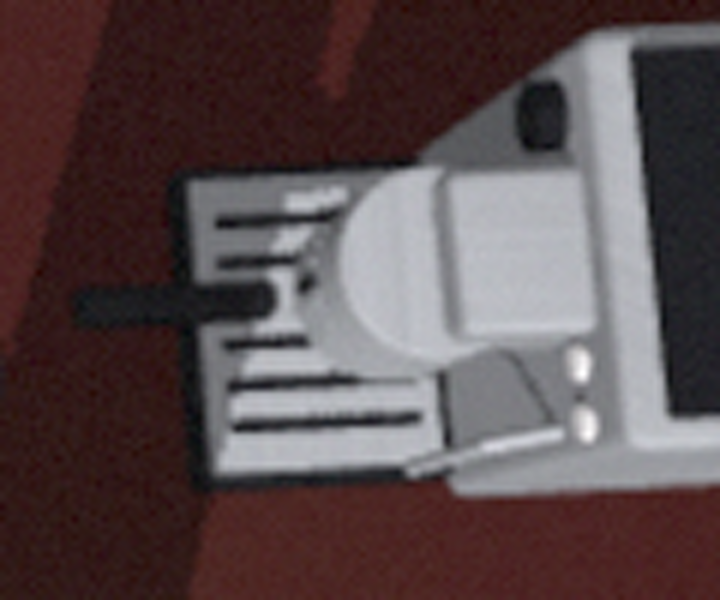

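The side crop shows the handle (395,500) hanging directly under the front rib (397,340), with the head inside the ring. I'll check height and direction numerically, then hand in.

```bash
python3 - <<'E'
from h import *
import pickle
T=pickle.load(open('t14.pkl','rb'));S=pickle.load(open('s14.pkl','rb'))
P=[]
for cu in range(90,265,12):
    # handle center line by depth in column
    u=int(310+cu/6); pts=[world(T,u,v) for v in range(180,202)]
    pts=[p for p in pts if .125<p[2]<.17]
    if pts: P.append(np.mean(pts,0))
P=np.array(P);print(np.round(P,4))
s=np.polyfit(P[:,1],P[:,0],1);print('x=a*y+b',s,'dir deg',90-np.degrees(np.arctan(s[0])),'x at grip y=-.056',np.polyval(s,-.056),'slope z/y',np.polyfit(P[:,1],P[:,2],1))
# change against first frame elsewhere
T0=pickle.load(open('top0.pkl','rb'));d=np.abs(T['color'].astype(int)-T0['color']).sum(2)
for n,(a,b,c,e) in dict(cups=(180,185,215,235),jar=(230,133,262,165),mug=(270,125,312,162)).items():
    print(n,np.mean(d[b:e,a:c]))
E
```

```text
[[ 0.5659 -0.0169  0.1463]
 [ 0.5687 -0.0231  0.1489]
 [ 0.5689 -0.03    0.1463]
 [ 0.5685 -0.0361  0.1481]
 [ 0.5685 -0.0429  0.1464]
 [ 0.5686 -0.0497  0.145 ]
 [ 0.5683 -0.0559  0.1461]
 [ 0.5682 -0.0626  0.1454]
 [ 0.5679 -0.0688  0.1465]
 [ 0.5676 -0.0751  0.1474]
 [ 0.5675 -0.0816  0.1473]
 [ 0.5676 -0.0885  0.1454]
 [ 0.5704 -0.0945  0.1479]
 [ 0.5706 -0.1015  0.1457]
 [ 0.5703 -0.1078  0.1468]]
x=a*y+b [-0.02252418  0.56708971] dir deg 91.29032213157363 x at grip y=-.056 0.5683510622354406 slope z/y [0.00599239 0.14699668]
cups 25.061714285714285
jar 7.533203125
mug 63.863577863577866
```

```bash
python3 -c "
from rig import robot
print(robot.hand_in())"
```

```text
the job is handed in; nothing more can be done
None
```

I drew the middle-sized portafilter out from under the stand and stood it on the mat. I then took it again by the handle, raised it into the mount 45° left of the front, turned it to the front, lowered it and let go. I handed it in at about 25.5 s; no verdict is reported.

**Last checks**
- **Handle direction:** it points out at 91.3°, against a machine front of about 91.4°. Its line passes about 1 mm from the machine's centre plane at the grip.
- **Height and tilt:** the top of the handle is at about 147 mm, so the foot is at about 111–112 mm, as built for lugs on the flange. It hangs level to under 0.01 rad.
- **Clear of the robot:** the gripper is open and well away. The wrist force reads within its noise.
- **Cups, jar and mug:** they are at the same pixels in the first and late top pictures. A raw difference of the mug area was high; I put that down to the arm's shadow and did not test it further.

**What failed or disagreed**
- **Release on the mat:** one move call was refused because I miscounted its numbers, so the gripper opened while it rose. Afterwards the portafilter stood upright near the mat's centre, with the head within about 5 mm and the handle level at 41–42 mm. I did not measure the 0.2 s let-go time separately.
- **Mount position:** the top and side cameras differed by about 4 mm on the mount's axis. I used a closer fit from the wrist camera, and the lugs went in without resistance.
- **Head and lugs at the end:** the head is hidden inside the ring, so its position was checked only through the handle and the contact forces. The turn showed no clear ridge or stop, so I judge the lugs locked from the final height and direction.

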